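# Fetch the clamp ring from among the capped fittings

## Robot

A 7-joint arm with a two-finger parallel gripper is mounted at the origin on the work surface. World frame = base frame: x ahead of the robot, y to its left, z up, the work surface at z = 0. Lengths are in m, angles in rad, forces in N, time in s.
With the tool pointing down it reaches from about 0.425 to 0.925 m from the base axis. Payload 6.8 kg.
Tool frame: the origin (TCP) lies at the very end of the fingers, on their centre line; the grasp point (between the pads) lies bot.hold_point_z behind it (bot.hold_point_z is the distance from the TCP to the grasp point, in m); x points along the fingers, z is the direction in which the jaws open and shut, and the axes are right-handed (so a half turn about x gives the same grasp; the last joint's range is limited). The gripper opens to 85 mm and grips with 20 to 120 N. Pads are 22 mm wide; open, the fingers measure 114 mm over their backs; the gripper's body (76 mm by 85 mm) begins 54 mm behind the grasp point. The pads swing forward as they close: fully open they stand 13 mm farther back than shut.
Start: joints at [1.225, 0.477, 0.022, 1.555, -0.011, 1.109, -0.083], TCP at [0.159, -0.656, 0.231] pointing down, gripper open.
Joint ranges: [-2.96, 2.96], [-0.34, 2.1], [-1.41, 1.46], [0.24, 2.44], [-1.37, 4.51], [0.17, 1.92], [-2.96, 2.96]. Speed limits (rad/s): [2.39, 2.39, 3.14, 3.14, 3.14, 3.14, 3.14].

## Interface

Orientations are given as a unit quaternion [w, x, y, z].
In Python, from station import bot gives the robot as it stands.
- The arm moves only by the tool drive_tool, never from a script. Its arguments are lists of equal length, an entry for each row: "slide": the shift along the world's x, y, z in mm, a list of three; "turn": the turn, a rotation vector about the world's x, y, z in rad, a list of three; "gripper": the opening, from 0 (shut) to 1 (fully open). A call has 1 to 10 rows; each row is the pose to reach, as a shift and turn from the pose measured when the call began; what a row does not reach only later rows make up. A row lasts 1/10 s, in which the tool goes at most 50 mm and 8.59 degrees, less where a joint would pass 70% of its speed; a pose out of reach is approached as far as the arm can. A call with a gripper value outside its range is refused whole. The fingers move at their own pace and stop on an object; "squeeze" is the grip in N (left out, the last holds). Time passes only in rows, so rows that repeat a pose let the fingers close. It gives the time, the measured TCP pose, the force and the opening at its end, in the units of the state.
- bot.get_obs(): the state, without advancing time (a new reading comes with each control period).
- bot.read_camera(name): name is "scene" or "top"; returns a dict with "color" (420x560x3 uint8, red, green, blue), "fovy" (degrees; the focal length in pixels is half the picture's height over the tangent of half this angle, whatever the lens; pixels are square), "cx", "cy" (the principal point, pixels), "R" (3x3) and "t" (3): a world point X has camera coordinates R X + t. Camera axes: x right, y down, z forward; pixel columns grow to the right and rows downward; lengths in m; the calibration is good to about 2 mm. A picture is of the moment at which its call begins. There is no depth.
- bot.hand_in(): hands the job in, once; it reports no verdict.
The state is a dict: "t": time; "q": joint angles; "joint_vel": joint speeds; "joint_torque": joint torques, N m; "eef_pos": TCP position; "tool_rot": TCP orientation; "contact_force": force on the tool from outside, world axes, zero at the start; "torque": the same for the moment, N m; "gripper_width": opening from 0.0 (shut) to 1.0 (fully open).
Only numpy, scipy, OpenCV 4.12 (cv2) and the standard library are available. Lean on these libraries where they do the work, as an engineer would, in place of code of your own. Each camera call takes 0.05 s, during which the arm holds its last target.

## Task

The ribbed aluminium clamp ring is wanted for the kit, but three tall capped fittings crowd it: first clear all three to the grey side mat, standing upright there, then lay the clamp ring flat in the middle of the white disc in the blue kit tray. Only then put each fitting back upright on the middle of the very coloured disc it came from, never tipping one over, and leave the ring lying on its white disc.

Things in the scene. Friction and masses are not known exactly. Their poses are not given: they have to be found in the camera images.
- nipple_mid (a point): Straight steel tube fitting, with a blue plastic cap. Stands upright, round about its z axis (up): 100 mm tall, foot 48 mm across, cap 38 mm across taking up the top 28 mm (grip it by the cap, whose middle is 36 mm above this point). This point: on its axis, 50 mm above its underside. About 0.26 kg. At the start it stands on the middle of one of the three coloured seat discs (shuffled).
- reducer_mid (a point): Conical steel reducer fitting, with a yellow plastic cap. Stands upright, round about its z axis (up): 100 mm tall, foot 48 mm across, cap 38 mm across taking up the top 28 mm (grip it by the cap, whose middle is 36 mm above this point). This point: on its axis, 50 mm above its underside. About 0.26 kg. At the start it stands on the middle of one of the three coloured seat discs (shuffled).
- finned_mid (a point): Finned brass fitting, with a red plastic cap. Stands upright, round about its z axis (up): 100 mm tall, foot 48 mm across, cap 38 mm across taking up the top 28 mm (grip it by the cap, whose middle is 36 mm above this point). This point: on its axis, 50 mm above its underside. About 0.26 kg. At the start it stands on the middle of one of the three coloured seat discs (shuffled).
- clamp_mid (a point): Ribbed aluminium clamp ring lying flat among the fittings on the maple board (12 mm thick): body 52 mm outside, 34 mm hole, 22 mm tall, with a hinge lug to its +x and a wing-bolt lug to its -x (75 mm over the lugs). Grip the body across its y axis (52 mm). This point: on the ring's axis, 11 mm above its underside; z up. About 0.11 kg.
- seat_green: Green disc, 72 mm across, 3 mm thick, fixed on the maple board (its top is 15 mm above the table); one fitting stands on it at the start. Origin: centre of its underside. One disc lies on the robot's side of the clamp ring, one to each side of it, 70 to 76 mm from the board's middle.
- seat_orange: Orange disc, 72 mm across, 3 mm thick, fixed on the maple board (its top is 15 mm above the table); one fitting stands on it at the start. Origin: centre of its underside. One disc lies on the robot's side of the clamp ring, one to each side of it, 70 to 76 mm from the board's middle.
- seat_black: Black disc, 72 mm across, 3 mm thick, fixed on the maple board (its top is 15 mm above the table); one fitting stands on it at the start. Origin: centre of its underside. One disc lies on the robot's side of the clamp ring, one to each side of it, 70 to 76 mm from the board's middle.
- mat: Grey rubber side mat, 290 mm (its x) by 150 mm (its y), 4 mm thick, fixed, to the robot's left or right; room for the three fittings in a row 90 mm apart along its x. Origin: centre of its underside.
- tray_disc (a point): Centre of the top of the white disc (80 mm across) in the low blue kit tray, fixed, to the robot's other side. 7 mm above the table. The tray is 190 mm (x) by 180 mm (y), its rim 14 mm high; two steel bolts lie along its +x edge, 68 mm or more from this point.

How it is judged:
By the outcome, as a careful person would: the job done as asked, in the order asked, and still so for the second after the job is handed in, with the robot touching nothing.
It also fails if it takes over 141 s, if anything falls off the work surface, if the arm or the gripper's body presses on something with over 40 N, if the wrist force passes 120 N, or if a joint passes its speed limit or range.

## Working session

There is one attempt and no reset: what is moved stays moved. The work goes in short steps, Python scripts to look and compute and a tool call to move; the robot and the scene stay as the last step left them, time stands still between calls to the robot, and variables do not carry over. Pictures are saved under pics/ and viewed, and the job is handed in when it is done.

Besides the shell and the picture viewer there is one more tool, called after "Call:" as name(argument=value, ...), one argument or row to a line, values as JSON. drive_tool: Moves the arm, as the interface text tells. Its arguments: {"type":"object","properties":{"slide":{"type":"array"},"turn":{"type":"array"},"gripper":{"type":"array"},"squeeze":{"type":"number"}},"required":["slide","turn","gripper"]}

```bash
ls; mkdir -p pics; python3 - <<'E'
from station import bot
import cv2,numpy as np
o=bot.get_obs()
for k,v in o.items(): print(k,np.round(v,4))
print(bot.hold_point_z)
for n in ("scene","top"):
    c=bot.read_camera(n); cv2.imwrite(f"pics/{n}0.png",c["color"][...,::-1]); print(n,c["fovy"],c["cx"],c["cy"],np.round(c["R"],3).tolist(),np.round(c["t"],3))
E
```

```text
pics
t 0.0
q [ 1.2249  0.4778  0.0224  1.5565 -0.0115  1.1093 -0.0831]
joint_vel [-0.0002 -0.0011  0.0005 -0.0008  0.0003 -0.0001  0.001 ]
joint_torque [ 5.00000e-04 -5.96454e+01  1.60780e+00 -2.81195e+01  1.24000e-02
  9.40000e-03 -0.00000e+00]
eef_pos [ 0.1588 -0.6554  0.2303]
tool_rot [ 0.5552  0.4375  0.5563 -0.4368]
contact_force [-0.4991 -0.5652 -0.1197]
torque [ 0.0102 -0.0169 -0.0296]
gripper_width 1.004
0.0187
scene 56.106877215810485 279.05653207877344 205.51871481170303 [[-0.54, 0.841, 0.003], [0.51, 0.33, -0.794], [-0.669, -0.428, -0.608]] [ 0.318 -0.219  1.384]
top 42.948373609668124 276.4365343427775 206.62620731359132 [[0.02, -1.0, -0.008], [-0.982, -0.019, -0.19], [0.189, 0.012, -0.982]] [-0.018  0.57   1.172]
```

View pics/scene0.png

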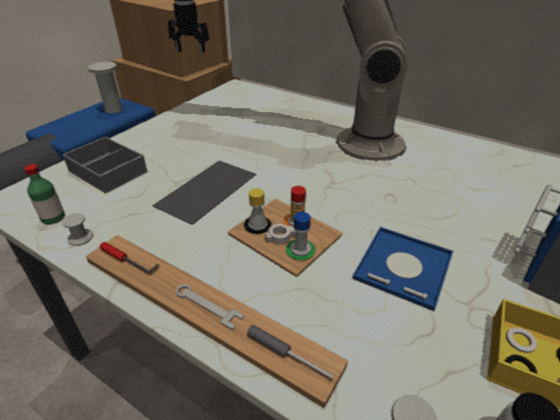

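View pics/top0.png

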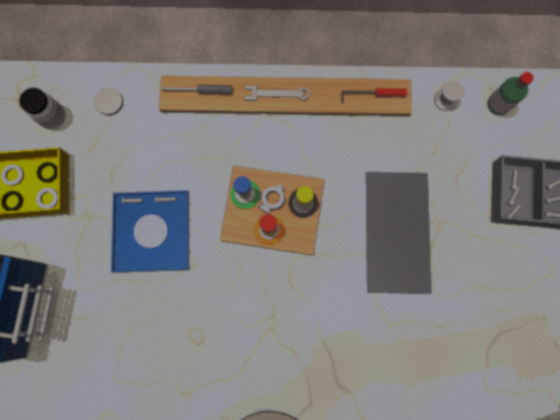

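The scene view shows blue-capped fitting on green (~300,245), yellow on black (~258,220), red (~297,200). The top view shows the red fitting on orange (268,230), the ring at (273,198), the tray disc at (151,231), and the mat spanning about (366–431, 172–293) on the -y side. Next I'll measure them.

```bash
cat > h.py <<'E'
import cv2,numpy as np
def f(c): return 210/np.tan(np.radians(c["fovy"])/2)
def ray(c,u,v):
    R=np.array(c["R"]);t=np.array(c["t"])
    d=R.T@np.array([(u-c["cx"])/f(c),(v-c["cy"])/f(c),1]); return -R.T@t,d/np.linalg.norm(d)
def plane(c,u,v,z):
    o,d=ray(c,u,v); return o+d*(z-o[2])/d[2]
def proj(c,X):
    p=np.array(c["R"])@np.array(X)+np.array(c["t"]); return np.array([c["cx"]+f(c)*p[0]/p[2],c["cy"]+f(c)*p[1]/p[2]])
def tri(c1,p1,c2,p2):
    A=np.zeros((3,3));b=np.zeros(3);r=[]
    for c,p in((c1,p1),(c2,p2)):
        o,d=ray(c,*p);P=np.eye(3)-np.outer(d,d);A+=P;b+=P@o
    X=np.linalg.solve(A,b)
    return X,[np.round(proj(c,X)-p,1) for c,p in((c1,p1),(c2,p2))]
def hsv(c): return cv2.cvtColor(c["color"],cv2.COLOR_RGB2HSV)
RG={"red":[(0,150,80),(6,255,255)],"red2":[(174,150,80),(180,255,255)],"yellow":[(24,150,90),(34,255,255)],"blue":[(105,150,70),(125,255,255)],
 "green":[(50,90,40),(85,255,255)],"orange":[(8,170,110),(17,255,255)]}
def comps(c,name,box,amin=15):
    h=hsv(c);m=cv2.inRange(h,*map(np.array,RG[name]))
    if name=="red": m|=cv2.inRange(h,*map(np.array,RG["red2"]))
    u0,v0,u1,v1=box;k=np.zeros_like(m);k[v0:v1,u0:u1]=m[v0:v1,u0:u1]
    n,l,s,ce=cv2.connectedComponentsWithStats(k)
    return sorted([(int(s[i,4]),s[i,:4].tolist(),np.round(ce[i],1).tolist()) for i in range(1,n) if s[i,4]>=amin],reverse=True),k
E
python3 - <<'E'
from station import bot
from h import *
T=bot.read_camera("top");S=bot.read_camera("scene")
a=cv2.resize(T["color"][160:260,210:340],None,fx=6,fy=6,interpolation=cv2.INTER_NEAREST)
b=cv2.resize(S["color"][175:275,220:350],None,fx=6,fy=6,interpolation=cv2.INTER_NEAREST)
cv2.imwrite("pics/zt.png",a[...,::-1]);cv2.imwrite("pics/zs.png",b[...,::-1])
for n in("red","yellow","blue","green","orange"):
    print(n,"T",comps(T,n,(215,160,330,260))[0][:3],"S",comps(S,n,(225,180,345,270))[0][:3])
print("hsv",[hsv(T)[v,u].tolist() for u,v in((268,224),(305,195),(242,185),(254,203),(260,240),(310,212),(151,231),(400,230),(180,260),(273,190))])
E
```

```text
red T [(225, [260, 214, 17, 18], [267.8, 222.7])] S [(136, [292, 186, 13, 16], [298.4, 192.2])]
yellow T [(236, [296, 186, 18, 17], [304.4, 194.1])] S [(91, [250, 189, 13, 9], [256.1, 192.7])]
blue T [(148, [235, 178, 15, 14], [241.5, 184.6])] S [(132, [294, 212, 16, 11], [301.6, 217.1])]
green T [(226, [231, 181, 29, 27], [246.0, 197.2])] S [(196, [286, 240, 29, 20], [300.1, 251.8])]
orange T [(184, [256, 215, 28, 29], [273.1, 233.3]), (34, [254, 218, 7, 14], [257.3, 224.0])] S [(32, [284, 215, 6, 10], [286.2, 219.8])]
hsv [[2, 203, 153], [30, 209, 150], [110, 160, 137], [61, 126, 117], [16, 189, 150], [15, 59, 52], [118, 19, 157], [165, 7, 77], [108, 169, 134], [150, 7, 112]]
```

View pics/zt.png

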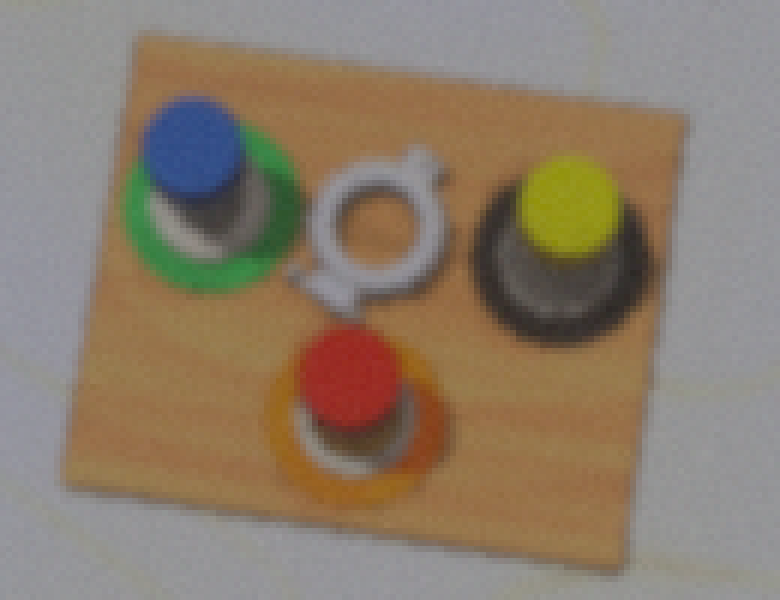

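View pics/zs.png

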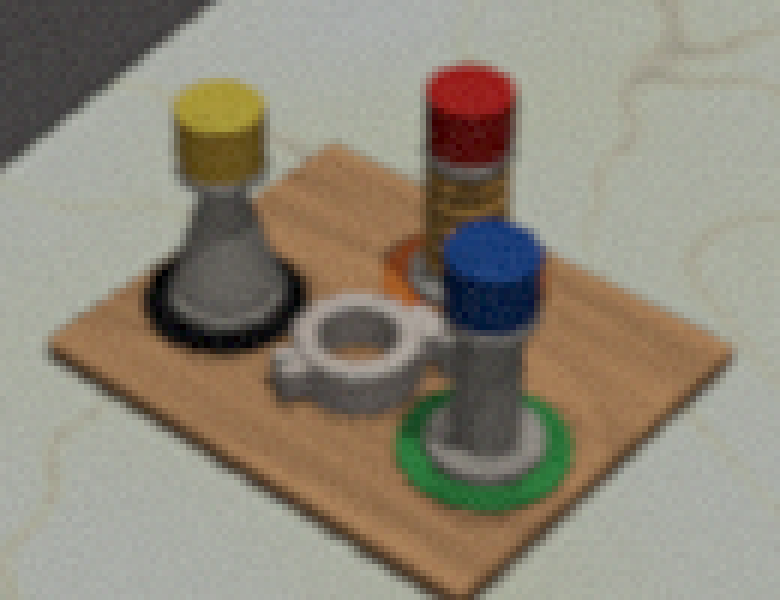

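The zooms show three things. Blue stands on green, yellow on black and red on orange, all upright. The ring's lugs run about -40° from world x. Next come sub-pixel fits by mask and contour, cast onto the known heights.

```bash
python3 - <<'E'
from station import bot
from h import *
T=bot.read_camera("top");S=bot.read_camera("scene")
np.save("T0.npy",T,allow_pickle=True);np.save("S0.npy",S,allow_pickle=True)
p=lambda x:np.round(np.array(x)*1000,1)
# cap: bounding ellipse; silhouettes of the whole cap -> centroid approx cap middle; triangulate
for n,bs in(("red",0),("yellow",0),("blue",0)):
    c=[]
    for C,box in((T,(215,160,330,260)),(S,(225,180,345,270))):
        h=hsv(C);lo,hi=map(lambda a:np.array(a),RG[n]);lo=lo.copy();lo[2]=30;lo[1]=120
        if n=="yellow": lo[0]=21
        m=cv2.inRange(h,lo,hi)
        if n=="red": m|=cv2.inRange(h,np.array((170,120,30)),np.array((180,255,255)))
        k=np.zeros_like(m);u0,v0,u1,v1=box;k[v0:v1,u0:u1]=m[v0:v1,u0:u1]
        N,l,s,ce=cv2.connectedComponentsWithStats(k);i=1+np.argmax(s[1:,4]);c.append((s[i].tolist(),ce[i]))
    # top view: use ellipse of bright top at z=.115
    print(n,c[0][0],c[1][0],"T plane .112",p(plane(T,*c[0][1],.112))[:2],"S plane .101",p(plane(S,*c[1][1],.101))[:2],"tri",p(tri(T,c[0][1],S,c[1][1])[0]),tri(T,c[0][1],S,c[1][1])[1])
# white disc
for C,box in((T,(118,198,184,266)),(S,(370,240,440,290))):
    h=hsv(C);m=cv2.inRange(h,np.array((0,0,120)),np.array((180,60,255)));u0,v0,u1,v1=box;k=np.zeros_like(m);k[v0:v1,u0:u1]=m[v0:v1,u0:u1]
    N,l,s,ce=cv2.connectedComponentsWithStats(k);i=1+np.argmax(s[1:,4]);print("white",s[i].tolist(),ce[i],p(plane(C,*ce[i],.007)))
# mat
for C,box in((T,(355,160,445,305)),(S,(145,155,265,228))):
    h=hsv(C);m=cv2.inRange(h,np.array((0,0,0)),np.array((180,80,95)));u0,v0,u1,v1=box;k=np.zeros_like(m);k[v0:v1,u0:u1]=m[v0:v1,u0:u1]
    N,l,s,ce=cv2.connectedComponentsWithStats(k);i=1+np.argmax(s[1:,4])
    cn=max(cv2.findContours((l==i).astype(np.uint8),0,1)[0],key=cv2.contourArea);bx=cv2.approxPolyDP(cn,8,True)[:,0]
    print("mat",s[i].tolist(),ce[i],p(plane(C,*ce[i],.004)),[p(plane(C,*q,.004))[:2].tolist() for q in bx.astype(float)])
# discs & ring by rectified top-down patch: 1px=.5mm
def rect(C,z,x0=.4,x1=.75,y0=-.15,y1=.2,s=2000):
    # rows: x decreasing, cols: y decreasing
    W=int((y1-y0)*s);H=int((x1-x0)*s)
    src=np.float32([proj(C,(x1,y1,z)),proj(C,(x1,y0,z)),proj(C,(x0,y0,z)),proj(C,(x0,y1,z))])
    M=cv2.getPerspectiveTransform(src,np.float32([[0,0],[W,0],[W,H],[0,H]]))
    return cv2.warpPerspective(C["color"],M,(W,H),flags=cv2.INTER_CUBIC)
for n,C in(("T",T),("S",S)):
  for z in(.015,.034):
    r=rect(C,z)
    for i in range(0,8): cv2.putText(r,f"x{.75-.05*i:.2f}",(0,100*i+10),0,.4,(255,0,0));cv2.putText(r,f"y{.2-.05*i:.2f}",(100*i,595),0,.4,(255,0,0));
    for i in range(0,700,100): cv2.line(r,(0,i),(8,i),(255,0,0));cv2.line(r,(i,0),(i,8),(255,0,0))
    cv2.imwrite(f"pics/r{n}{int(z*1000)}.png",cv2.resize(r,(600,600))[...,::-1])
E
```

```text
red [260, 214, 17, 19, 234] [291, 186, 15, 17, 205] T plane .112 [522.1  10.6] S plane .101 [522.2  12.5] tri [523.3  11.8 101.5] [array([-0.4,  0.2]), array([-0.4, -0. ])]
yellow [296, 185, 18, 19, 267] [249, 189, 15, 16, 192] T plane .112 [587.8 -68. ] S plane .101 [586.9 -67.4] tri [589.1 -67.3 102.6] [array([-0.5,  0.3]), array([-0.5, -0.1])]
blue [234, 177, 16, 16, 189] [294, 212, 16, 18, 236] T plane .112 [606.9  70.3] S plane .101 [607.2  71.7] tri [608.9  71.7 102.3] [array([-0.3,  0.1]), array([-0.3, -0. ])]
white [134, 215, 33, 33, 865] [150.18959538 230.8566474 ] [514.9 292.2   7. ]
white [386, 252, 37, 26, 708] [404.0579096 264.4519774] [515.8 295.8   7. ]
mat [366, 173, 65, 120, 7371] [397.6975987 232.7323294] [ 522.2 -294.3    4. ] [[666.7, -223.5], [386.7, -222.5], [384.9, -363.6], [666.8, -365.8]]
mat [153, 161, 103, 63, 2906] [203.74088094 191.91465933] [ 545.1 -286.6    4. ] [[386.9, -217.7], [387.3, -360.4], [671.8, -359.2], [666.4, -216.8]]
```

View pics/rT15.png

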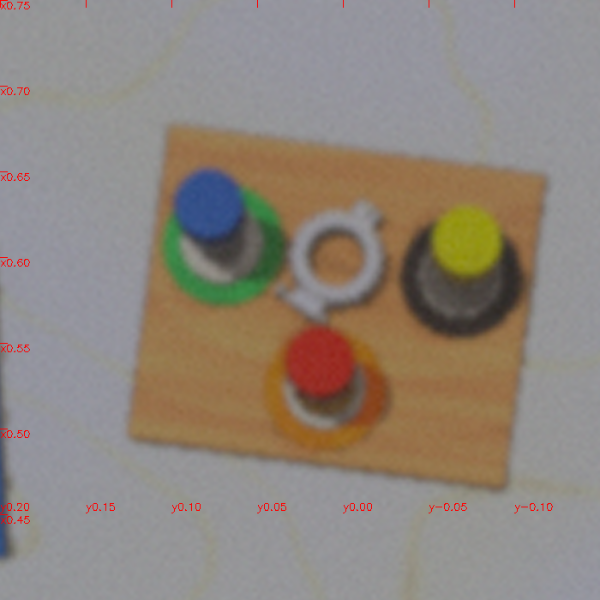

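View pics/rS15.png

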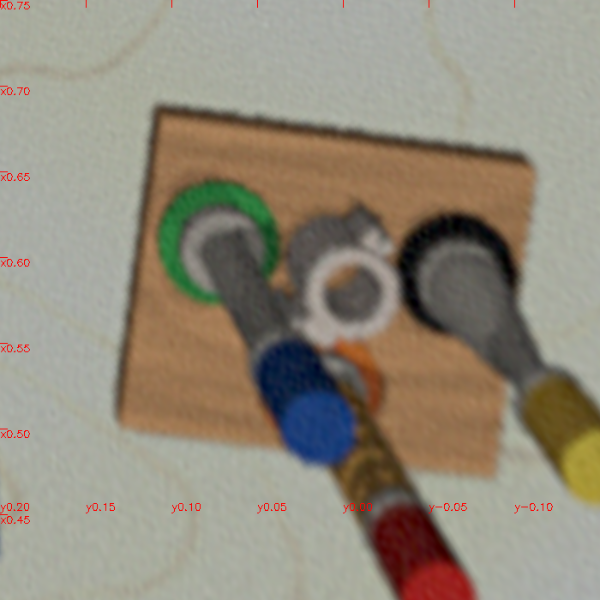

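```bash
python3 - <<'E'
from station import bot
import numpy as np
from scipy.spatial.transform import Rotation as R
q=np.array(bot.get_obs()["tool_rot"]);print(np.round(R.from_quat(q[[1,2,3,0]]).as_matrix(),3))
E
```

```text
[[-0.     0.972  0.236]
 [ 0.001  0.236 -0.972]
 [-1.    -0.    -0.001]]
```

Estimates in mm:

| Item | x | y |
|---|---|---|
| Yellow on black | 588.5 | -67.5 |
| Red on orange | 522.5 | 11.5 |
| Blue on green | 608 | 71 |
| Mat centre | 525 | -291 |
| White disc | 515 | 294 |

I'll start with yellow, since it's on the mat side.

Call:
drive_tool(
  slide=[
    [20,27,0],
    [45,62,0],
    [74,101,0],
    [103,141,0],
    [132,181,0],
    [161,221,0],
    [190,260,0],
    [219,300,0],
    [248,340,0],
    [277,380,0],
  ],
  turn=[
    [0,0,0],
    [0,0,0],
    [0,0,0],
    [0,0,0],
    [0,0,0],
    [0,0,0],
    [0,0,0],
    [0,0,0],
    [0,0,0],
    [0,0,0],
  ],
  gripper=[1,1,1,1,1,1,1,1,1,1],
  squeeze=60,
)

```text
t: 1.3
eef_pos: [0.4368, -0.2742, 0.2313]
tool_rot: [0.556, 0.437, 0.556, -0.437]
contact_force: [-0.6, -1.8, 0.1]
gripper_width: 1.005
```

Call:
drive_tool(
  slide=[
    [28,38,0],
    [56,76,0],
    [84,115,-10],
    [112,153,-20],
    [134,183,-30],
    [147,201,-40],
    [151.7,206.7,-50],
    [151.7,206.7,-50],
    [151.7,206.7,-50],
  ],
  turn=[
    [0,0,0],
    [0,0,0],
    [0,0,0],
    [0,0,0],
    [0,0,0],
    [0,0,0],
    [0,0,0],
    [0,0,0],
    [0,0,0],
  ],
  gripper=[1,1,1,1,1,1,1,1,1],
)

```text
t: 2.2
eef_pos: [0.5877, -0.0693, 0.1811]
tool_rot: [0.555, 0.437, 0.555, -0.438]
contact_force: [-0.4, 0.1, 0.6]
gripper_width: 1.001
```

```bash
python3 - <<'E'
from station import bot
import cv2,numpy as np
o=bot.get_obs();print(np.round(o["q"],3),o["eef_pos"],o["contact_force"])
T=bot.read_camera("top")["color"];S=bot.read_camera("scene")["color"]
cv2.imwrite("pics/a1.png",np.hstack([cv2.resize(T[140:270,200:340],None,fx=2.8,fy=2.8),cv2.resize(S[145:275,210:350],None,fx=2.8,fy=2.8)])[...,::-1])
E
```

```text
[ 0.245  0.412 -0.301  1.793  0.147  0.959 -1.452] [ 0.58771478 -0.06929017  0.18112615] [-0.37482347  0.09016156  0.55571401]
```

View pics/a1.png

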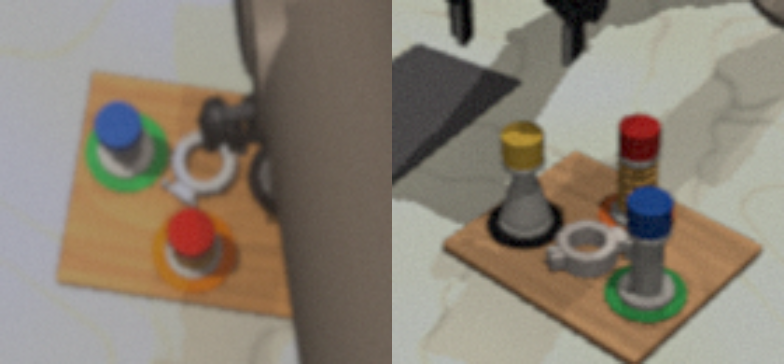

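The arm hides the top view here. In the scene view both finger tips sit above and behind the yellow cap, as they should at this height. I'll descend and grip.

Call:
drive_tool(
  slide=[
    [0.8,1.8,-15],
    [0.8,1.8,-40],
    [0.8,1.8,-65],
    [0.8,1.8,-85],
    [0.8,1.8,-97],
    [0.8,1.8,-101],
    [0.8,1.8,-101],
  ],
  turn=[
    [0,0,0],
    [0,0,0],
    [0,0,0],
    [0,0,0],
    [0,0,0],
    [0,0,0],
    [0,0,0],
  ],
  gripper=[1,1,1,1,1,1,1],
)

```text
t: 3.0
eef_pos: [0.5888, -0.068, 0.0806]
tool_rot: [0.555, 0.438, 0.555, -0.438]
contact_force: [-0.4, -0.5, 0.7]
gripper_width: 0.997
```

```bash
python3 - <<'E'
from station import bot
import cv2,numpy as np
o=bot.get_obs();print(o["eef_pos"],o["contact_force"],bot.hold_point_z)
S=bot.read_camera("scene")["color"]
cv2.imwrite("pics/a2.png",cv2.resize(S[145:275,210:350],None,fx=4,fy=4)[...,::-1])
E
```

```text
[ 0.58875578 -0.06802904  0.08058871] [-0.35567768 -0.45543334  0.70835618] 0.0187
```

View pics/a2.png

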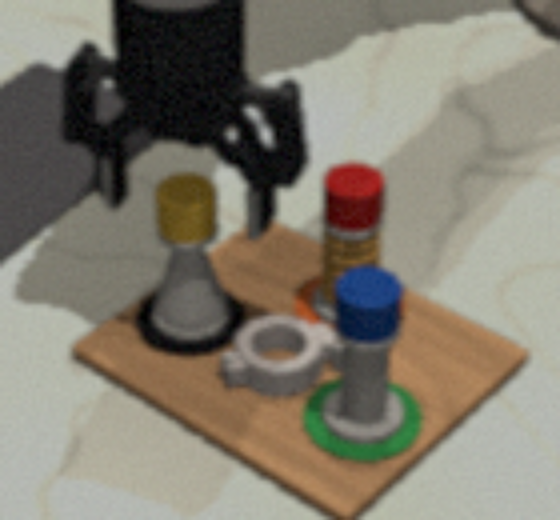

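The fingers straddle the yellow cap (about 185,205 in the crop), centred. Closing now.

Call:
drive_tool(
  slide=[
    [0,0,0],
    [0,0,0],
    [0,0,0],
    [0,0,0],
    [0,0,0],
    [0,0,0],
    [0,0,0],
    [0,0,0],
  ],
  turn=[
    [0,0,0],
    [0,0,0],
    [0,0,0],
    [0,0,0],
    [0,0,0],
    [0,0,0],
    [0,0,0],
    [0,0,0],
  ],
  gripper=[0.7,0.5,0.4,0.3,0.3,0.3,0.3,0.3],
  squeeze=50,
)

```text
t: 3.85
eef_pos: [0.5898, -0.0678, 0.082]
tool_rot: [0.556, 0.438, 0.554, -0.438]
contact_force: [-0.8, 0.1, 6.0]
gripper_width: 0.427
```

Call:
drive_tool(
  slide=[
    [0,0,5],
    [0,0,20],
    [0,0,45],
    [0,0,75],
    [0,0,105],
    [0,0,120],
    [0,0,125],
  ],
  turn=[
    [0,0,0],
    [0,0,0],
    [0,0,0],
    [0,0,0],
    [0,0,0],
    [0,0,0],
    [0,0,0],
  ],
  gripper=[0.3,0.3,0.3,0.3,0.3,0.3,0.3],
)

```text
t: 4.55
eef_pos: [0.5906, -0.0678, 0.2092]
tool_rot: [0.557, 0.439, 0.553, -0.437]
contact_force: [-0.0, -0.6, -2.6]
gripper_width: 0.433
```

```bash
python3 - <<'E'
from station import bot
import cv2,numpy as np
o=bot.get_obs();print(o["eef_pos"],o["contact_force"],o["gripper_width"])
S=bot.read_camera("scene")["color"]
cv2.imwrite("pics/a3.png",cv2.resize(S[75:275,180:350],None,fx=3,fy=3)[...,::-1])
E
```

```text
[ 0.59063302 -0.06783406  0.20919811] [-0.04270263 -0.58936638 -2.56379456] 0.432849816762423
```

View pics/a3.png

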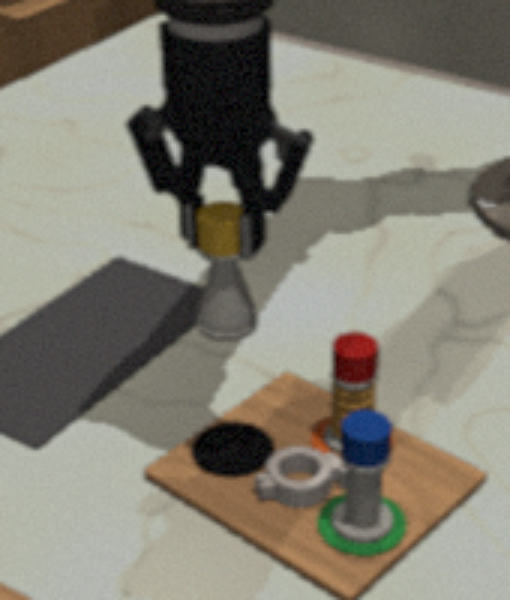

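Yellow hangs upright in the gripper, with a 2.6 N load. Next I'll take it to the mat slot at (615,-291).

Call:
drive_tool(
  slide=[
    [2,-15,0],
    [5,-45,0],
    [9,-85,0],
    [14,-125,0],
    [18,-165,0],
    [22,-198,0],
    [24,-217,0],
    [24.4,-223.2,0],
    [24.4,-223.2,-10],
    [24.4,-223.2,-30],
  ],
  turn=[
    [0,0,0],
    [0,0,0],
    [0,0,0],
    [0,0,0],
    [0,0,0],
    [0,0,0],
    [0,0,0],
    [0,0,0],
    [0,0,0],
    [0,0,0],
  ],
  gripper=[0.3,0.3,0.3,0.3,0.3,0.3,0.3,0.3,0.3,0.3],
)

```text
t: 5.6
eef_pos: [0.616, -0.2888, 0.179]
tool_rot: [0.558, 0.439, 0.553, -0.436]
contact_force: [0.8, 0.2, -1.7]
gripper_width: 0.431
```

```bash
cat > tilt.py <<'E'
from station import bot
import numpy as np
from scipy.spatial.transform import Rotation as R
o=bot.get_obs();q=np.array(o["tool_rot"]);M=R.from_quat(q[[1,2,3,0]]).as_matrix()
ax=M[:,0]; c=np.cross(ax,[0,0,-1]); 
print("t",round(o["t"],2),"pos mm",np.round(np.array(o["eef_pos"])*1000,1),"levelling turn",np.round(c,4),"jaw yaw deg",round(np.degrees(np.arctan2(M[1,2],M[0,2])),2),"F",np.round(o["contact_force"],1),"w",round(o["gripper_width"],3),"q",np.round(o["q"],2))
E
python3 tilt.py
```

```text
t 5.6 pos mm [ 616.  -288.8  179. ] levelling turn [0.0007 0.0074 0.    ] jaw yaw deg -76.42 F [ 0.8  0.2 -1.7] w 0.431 q [ 0.51  0.54 -0.23  1.58  0.14  1.03 -1.09]
```

Call:
drive_tool(
  slide=[
    [-1,-2,-30],
    [-1,-2,-60],
    [-1,-2,-85],
    [-1,-2,-100],
    [-1,-2,-105],
    [-1,-2,-107],
    [-1,-2,-107],
  ],
  turn=[
    [0,0.007,0],
    [0,0.007,0],
    [0,0.007,0],
    [0,0.007,0],
    [0,0.007,0],
    [0,0.007,0],
    [0,0.007,0],
  ],
  gripper=[0.3,0.3,0.3,0.3,0.3,0.3,0.3],
)

```text
t: 6.3
eef_pos: [0.6158, -0.2906, 0.0729]
tool_rot: [0.556, 0.437, 0.555, -0.437]
contact_force: [-0.1, -0.2, -2.0]
gripper_width: 0.435
```

```bash
python3 tilt.py
```

```text
t 6.3 pos mm [ 615.8 -290.6   72.9] levelling turn [0.001  0.0019 0.    ] jaw yaw deg -76.39 F [-0.1 -0.2 -2. ] w 0.435 q [ 0.5   0.66 -0.21  1.65  0.17  0.85 -1.12]
```

Not in contact yet, so I'll lower it in small steps until it touches.

Call:
drive_tool(
  slide=[
    [0,0,-1],
    [0,0,-2],
    [0,0,-2.5],
    [0,0,-2.5],
  ],
  turn=[
    [0,0.002,0],
    [0,0.002,0],
    [0,0.002,0],
    [0,0.002,0],
  ],
  gripper=[0.3,0.3,0.3,0.3],
)

```text
t: 6.7
eef_pos: [0.6163, -0.2907, 0.0711]
tool_rot: [0.556, 0.437, 0.555, -0.437]
contact_force: [0.8, -0.6, 0.8]
gripper_width: 0.429
```

Call:
drive_tool(
  slide=[
    [0,0,0],
    [0,0,0],
    [0,0,0],
    [0,0,0],
    [0,0,0],
    [0,0,5],
    [0,0,25],
    [0,0,60],
    [0,0,95],
    [0,0,110],
  ],
  turn=[
    [0,0,0],
    [0,0,0],
    [0,0,0],
    [0,0,0],
    [0,0,0],
    [0,0,0],
    [0,0,0],
    [0,0,0],
    [0,0,0],
    [0,0,0],
  ],
  gripper=[0.5,0.6,0.8,1,1,1,1,1,1,1],
)

```text
t: 7.7
eef_pos: [0.6181, -0.2913, 0.1854]
tool_rot: [0.558, 0.438, 0.553, -0.437]
contact_force: [0.5, -0.0, 0.0]
gripper_width: 1.002
```

```bash
python3 tilt.py; python3 - <<'E'
from station import bot
import cv2
S=bot.read_camera("scene")["color"]
cv2.imwrite("pics/a4.png",cv2.resize(S[75:275,120:350],None,fx=3,fy=3)[...,::-1])
E
```

```text
t 7.7 pos mm [ 618.1 -291.3  185.4] levelling turn [0.0034 0.0063 0.    ] jaw yaw deg -76.41 F [ 0.5 -0.   0. ] w 1.002 q [ 0.51  0.54 -0.23  1.57  0.14  1.04 -1.09]
```

View pics/a4.png

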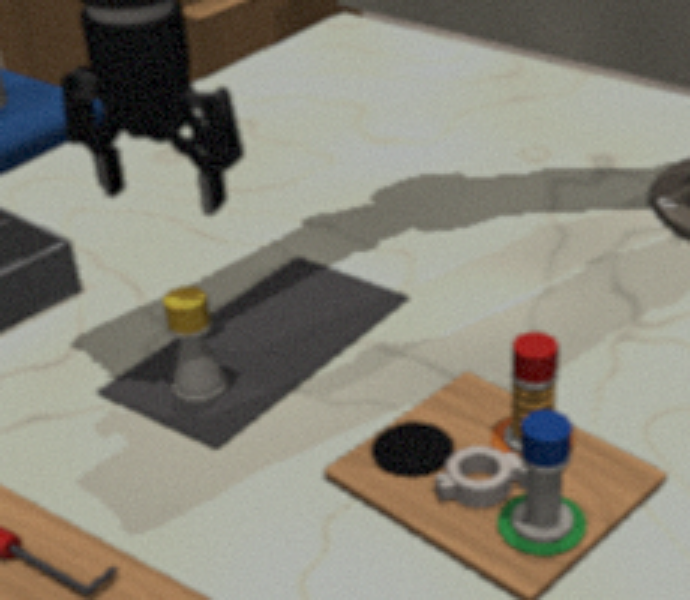

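Yellow stands upright on the mat. Next is red.

Call:
drive_tool(
  slide=[
    [-6,20,0],
    [-18,58,0],
    [-32,102,0],
    [-46,146,0],
    [-60,190,0],
    [-74,234,0],
    [-86,272,0],
    [-93,295,0],
    [-95.6,303.1,-5],
    [-95.6,303.1,-20],
  ],
  turn=[
    [0.003,0.006,0],
    [0.003,0.006,0],
    [0.003,0.006,0],
    [0.003,0.006,0],
    [0.003,0.006,0],
    [0.003,0.006,0],
    [0.003,0.006,0],
    [0.003,0.006,0],
    [0.003,0.006,0],
    [0.003,0.006,0],
  ],
  gripper=[1,1,1,1,1,1,1,1,1,1],
)

```text
t: 8.75
eef_pos: [0.5228, 0.0133, 0.1666]
tool_rot: [0.557, 0.437, 0.555, -0.436]
contact_force: [0.8, 0.1, 0.3]
gripper_width: 1.002
```

```bash
python3 tilt.py
```

```text
t 8.75 pos mm [522.8  13.3 166.6] levelling turn [0.0009 0.003  0.    ] jaw yaw deg -76.24 F [0.8 0.1 0.3] w 1.002 q [ 0.14  0.33 -0.35  1.96  0.15  0.87 -1.61]
```

Call:
drive_tool(
  slide=[
    [-0.3,-1.5,-20],
    [-0.3,-1.5,-45],
    [-0.3,-1.5,-70],
    [-0.3,-1.5,-82],
    [-0.3,-1.5,-86],
    [-0.3,-1.5,-86],
  ],
  turn=[
    [0,0.003,0],
    [0,0.003,0],
    [0,0.003,0],
    [0,0.003,0],
    [0,0.003,0],
    [0,0.003,0],
  ],
  gripper=[1,1,1,1,1,1],
)

```text
t: 9.35
eef_pos: [0.5223, 0.0115, 0.0802]
tool_rot: [0.556, 0.436, 0.556, -0.437]
contact_force: [0.4, 0.0, -0.5]
gripper_width: 1.003
```

```bash
python3 tilt.py; python3 - <<'E'
from station import bot
import cv2
S=bot.read_camera("scene")["color"]
cv2.imwrite("pics/a5.png",cv2.resize(S[145:275,230:370],None,fx=4,fy=4)[...,::-1])
E
```

```text
t 9.35 pos mm [522.3  11.5  80.2] levelling turn [ 0.0009 -0.001   0.    ] jaw yaw deg -76.26 F [ 0.4  0.  -0.5] w 1.003 q [ 0.11  0.45 -0.32  2.03  0.21  0.7  -1.67]
```

View pics/a5.png

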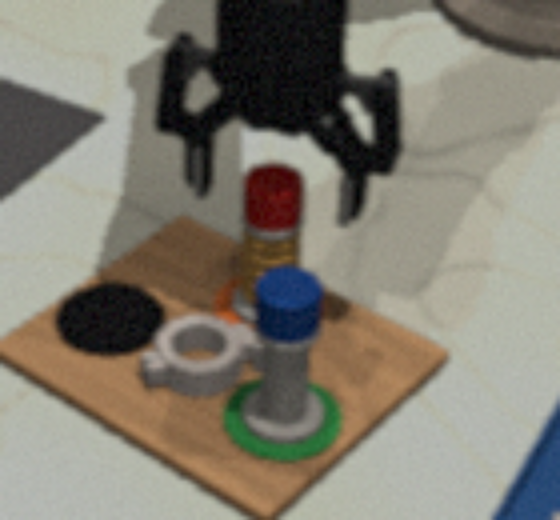

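The fingers straddle the red cap (about 273,198), centred. I'll grip and lift.

Call:
drive_tool(
  slide=[
    [0,0,0],
    [0,0,0],
    [0,0,0],
    [0,0,0],
    [0,0,0],
    [0,0,0],
    [0,0,0],
    [0,0,0],
  ],
  turn=[
    [0,0,0],
    [0,0,0],
    [0,0,0],
    [0,0,0],
    [0,0,0],
    [0,0,0],
    [0,0,0],
    [0,0,0],
  ],
  gripper=[0.7,0.5,0.4,0.3,0.3,0.3,0.3,0.3],
)

```text
t: 10.2
eef_pos: [0.5233, 0.0116, 0.0817]
tool_rot: [0.557, 0.437, 0.556, -0.437]
contact_force: [0.0, -1.2, 6.5]
gripper_width: 0.432
```

Call:
drive_tool(
  slide=[
    [0,0,5],
    [0,0,20],
    [0,0,45],
    [0,0,75],
    [0,0,105],
    [0,0,120],
    [0,0,125],
  ],
  turn=[
    [0,0,0],
    [0,0,0],
    [0,0,0],
    [0,0,0],
    [0,0,0],
    [0,0,0],
    [0,0,0],
  ],
  gripper=[0.3,0.3,0.3,0.3,0.3,0.3,0.3],
)

```text
t: 10.9
eef_pos: [0.5239, 0.0117, 0.2084]
tool_rot: [0.558, 0.437, 0.555, -0.436]
contact_force: [1.0, -0.0, -3.1]
gripper_width: 0.428
```

```bash
python3 tilt.py
```

```text
t 10.9 pos mm [523.9  11.7 208.4] levelling turn [0.001  0.0041 0.    ] jaw yaw deg -76.27 F [ 1.  -0.  -3.1] w 0.428 q [ 0.16  0.28 -0.36  1.92  0.12  0.96 -1.58]
```

Call:
drive_tool(
  slide=[
    [0,-18,0],
    [0,-55,0],
    [0,-98,0],
    [0,-142,0],
    [0,-186,0],
    [0,-230,0],
    [0,-268,0],
    [1,-293,0],
    [1,-302,-5],
    [1,-302,-20],
  ],
  turn=[
    [0,0.004,0],
    [0,0.004,0],
    [0,0.004,0],
    [0,0.004,0],
    [0,0.004,0],
    [0,0.004,0],
    [0,0.004,0],
    [0,0.004,0],
    [0,0.004,0],
    [0,0.004,0],
  ],
  gripper=[0.3,0.3,0.3,0.3,0.3,0.3,0.3,0.3,0.3,0.3],
)

```text
t: 11.9
eef_pos: [0.5249, -0.2916, 0.1879]
tool_rot: [0.556, 0.437, 0.555, -0.438]
contact_force: [0.8, -0.3, -3.6]
gripper_width: 0.431
```

```bash
python3 tilt.py
```

```text
t 11.9 pos mm [ 524.9 -291.6  187.9] levelling turn [0.0017 0.001  0.    ] jaw yaw deg -76.4 F [ 0.8 -0.3 -3.6] w 0.431 q [ 0.56  0.41 -0.21  1.77  0.1   0.97 -1.02]
```

Call:
drive_tool(
  slide=[
    [0,0.6,-25],
    [0,0.6,-55],
    [0,0.6,-85],
    [0,0.6,-105],
    [0,0.6,-113],
    [0,0.6,-115],
    [0,0.6,-116.5],
    [0,0.6,-117.5],
    [0,0.6,-117.5],
  ],
  turn=[
    [0.001,0.001,0],
    [0.001,0.001,0],
    [0.001,0.001,0],
    [0.001,0.001,0],
    [0.001,0.001,0],
    [0.001,0.001,0],
    [0.001,0.001,0],
    [0.001,0.001,0],
    [0.001,0.001,0],
  ],
  gripper=[0.3,0.3,0.3,0.3,0.3,0.3,0.3,0.3,0.3],
)

```text
t: 12.8
eef_pos: [0.5253, -0.2911, 0.0711]
tool_rot: [0.556, 0.437, 0.555, -0.437]
contact_force: [-0.1, 0.8, -2.7]
gripper_width: 0.427
```

```bash
python3 tilt.py
```

```text
t 12.8 pos mm [ 525.3 -291.1   71.1] levelling turn [0.0012 0.0011 0.    ] jaw yaw deg -76.4 F [-0.1  0.8 -2.7] w 0.427 q [ 0.54  0.55 -0.19  1.85  0.15  0.75 -1.06]
```

Call:
drive_tool(
  slide=[
    [0,0,-0.8],
    [0,0,-1.5],
    [0,0,-1.5],
  ],
  turn=[
    [0,0,0],
    [0,0,0],
    [0,0,0],
  ],
  gripper=[0.3,0.3,0.3],
)

```text
t: 13.1
eef_pos: [0.5259, -0.2915, 0.0707]
tool_rot: [0.557, 0.437, 0.555, -0.437]
contact_force: [-1.5, 1.6, 4.7]
gripper_width: 0.43
```

Contact at 4.7 N. Releasing and lifting.

Call:
drive_tool(
  slide=[
    [0,0,0],
    [0,0,0],
    [0,0,0],
    [0,0,0],
    [0,0,0],
    [0,0,5],
    [0,0,25],
    [0,0,60],
    [0,0,95],
    [0,0,115],
  ],
  turn=[
    [0,0,0],
    [0,0,0],
    [0,0,0],
    [0,0,0],
    [0,0,0],
    [0,0,0],
    [0,0,0],
    [0,0,0],
    [0,0,0],
    [0,0,0],
  ],
  gripper=[0.5,0.6,0.8,1,1,1,1,1,1,1],
)

```text
t: 14.1
eef_pos: [0.527, -0.2919, 0.1891]
tool_rot: [0.558, 0.438, 0.553, -0.437]
contact_force: [0.9, -0.4, -0.3]
gripper_width: 1.001
```

```bash
python3 tilt.py; python3 - <<'E'
from station import bot
import cv2
S=bot.read_camera("scene")["color"]
cv2.imwrite("pics/a6.png",cv2.resize(S[75:275,120:350],None,fx=3,fy=3)[...,::-1])
E
```

```text
t 14.1 pos mm [ 527.  -291.9  189.1] levelling turn [0.0035 0.0059 0.    ] jaw yaw deg -76.42 F [ 0.9 -0.4 -0.3] w 1.001 q [ 0.56  0.41 -0.21  1.77  0.1   0.97 -1.02]
```

View pics/a6.png

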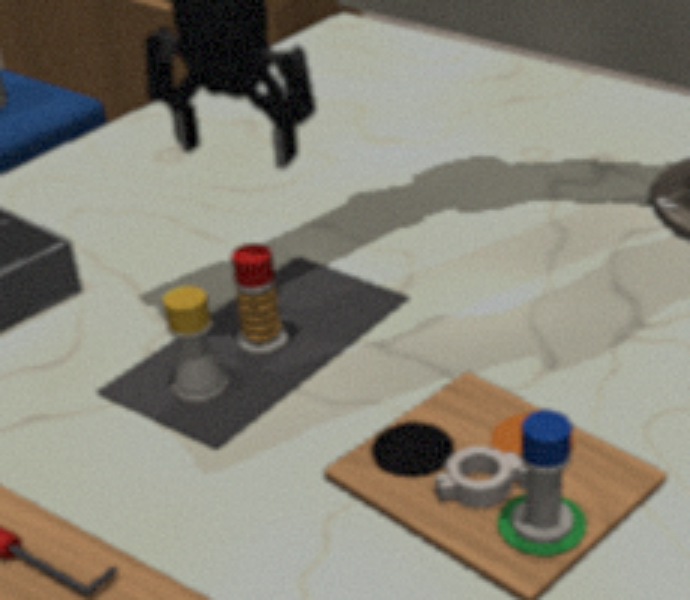

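Yellow and red both stand on the mat. Next is blue.

Call:
drive_tool(
  slide=[
    [5,22,0],
    [15,66,0],
    [25,111,0],
    [35,156,0],
    [45,201,0],
    [55,246,0],
    [65,291,0],
    [74,330,0],
    [79,355,0],
    [81,363,-10],
  ],
  turn=[
    [0.003,0.006,0],
    [0.003,0.006,0],
    [0.003,0.006,0],
    [0.003,0.006,0],
    [0.003,0.006,0],
    [0.003,0.006,0],
    [0.003,0.006,0],
    [0.003,0.006,0],
    [0.003,0.006,0],
    [0.003,0.006,0],
  ],
  gripper=[1,1,1,1,1,1,1,1,1,1],
)

```text
t: 15.15
eef_pos: [0.6103, 0.0751, 0.1829]
tool_rot: [0.558, 0.437, 0.555, -0.434]
contact_force: [-0.0, -0.4, 0.3]
gripper_width: 1.003
```

```bash
python3 tilt.py
```

```text
t 15.15 pos mm [610.3  75.1 182.9] levelling turn [-0.0002  0.0065  0.    ] jaw yaw deg -76.13 F [-0.  -0.4  0.3] w 1.003 q [ 0.02  0.44 -0.32  1.74  0.16  0.98 -1.69]
```

Call:
drive_tool(
  slide=[
    [-2,-3.5,-15],
    [-2,-3.5,-40],
    [-2,-3.5,-70],
    [-2,-3.5,-92],
    [-2,-3.5,-101],
    [-2,-3.5,-103],
    [-2,-3.5,-103],
  ],
  turn=[
    [0,0.006,0],
    [0,0.006,0],
    [0,0.006,0],
    [0,0.006,0],
    [0,0.006,0],
    [0,0.006,0],
    [0,0.006,0],
  ],
  gripper=[1,1,1,1,1,1,1],
)

```text
t: 15.85
eef_pos: [0.6085, 0.0705, 0.08]
tool_rot: [0.557, 0.436, 0.556, -0.436]
contact_force: [0.2, 0.1, -0.4]
gripper_width: 1.001
```

```bash
python3 tilt.py; python3 - <<'E'
from station import bot
import cv2
S=bot.read_camera("scene")["color"]
cv2.imwrite("pics/a7.png",cv2.resize(S[145:275,230:370],None,fx=4,fy=4)[...,::-1])
E
```

```text
t 15.85 pos mm [608.5  70.5  80. ] levelling turn [0.0001 0.0006 0.    ] jaw yaw deg -76.2 F [ 0.2  0.1 -0.4] w 1.001 q [-0.    0.57 -0.29  1.81  0.22  0.79 -1.73]
```

View pics/a7.png

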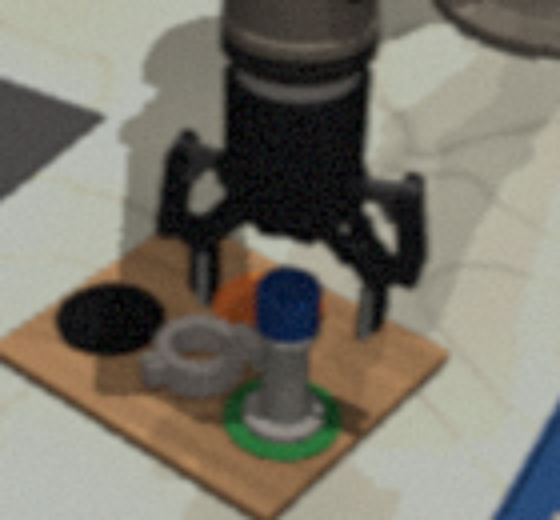

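The fingers straddle the blue cap (about 288,305), centred. I'll grip and lift.

Call:
drive_tool(
  slide=[
    [0,0,0],
    [0,0,0],
    [0,0,0],
    [0,0,0],
    [0,0,0],
    [0,0,0],
    [0,0,0],
    [0,0,0],
  ],
  turn=[
    [0,0,0],
    [0,0,0],
    [0,0,0],
    [0,0,0],
    [0,0,0],
    [0,0,0],
    [0,0,0],
    [0,0,0],
  ],
  gripper=[0.7,0.5,0.4,0.3,0.3,0.3,0.3,0.3],
)

```text
t: 16.7
eef_pos: [0.6094, 0.0712, 0.0814]
tool_rot: [0.557, 0.437, 0.556, -0.435]
contact_force: [-1.3, 0.7, 6.0]
gripper_width: 0.432
```

Call:
drive_tool(
  slide=[
    [0,0,5],
    [0,0,20],
    [0,0,45],
    [0,0,75],
    [0,0,105],
    [0,0,120],
    [0,0,130],
  ],
  turn=[
    [0,0,0],
    [0,0,0],
    [0,0,0],
    [0,0,0],
    [0,0,0],
    [0,0,0],
    [0,0,0],
  ],
  gripper=[0.3,0.3,0.3,0.3,0.3,0.3,0.3],
)

```text
t: 17.4
eef_pos: [0.6097, 0.0712, 0.213]
tool_rot: [0.558, 0.437, 0.555, -0.435]
contact_force: [-0.2, -0.2, -3.9]
gripper_width: 0.431
```

```bash
python3 tilt.py
```

```text
t 17.4 pos mm [609.7  71.2 213. ] levelling turn [-0.0006  0.0045  0.    ] jaw yaw deg -76.18 F [-0.2 -0.2 -3.9] w 0.431 q [ 0.03  0.41 -0.32  1.71  0.15  1.04 -1.68]
```

Call:
drive_tool(
  slide=[
    [-10,-20,0],
    [-30,-61,0],
    [-50,-104,0],
    [-71,-147,0],
    [-92,-190,0],
    [-113,-234,0],
    [-134,-278,0],
    [-154,-320,0],
    [-168,-348,0],
    [-174.7,-362.2,0],
  ],
  turn=[
    [0,0.004,0],
    [0,0.004,0],
    [0,0.004,0],
    [0,0.004,0],
    [0,0.004,0],
    [0,0.004,0],
    [0,0.004,0],
    [0,0.004,0],
    [0,0.004,0],
    [0,0.004,0],
  ],
  gripper=[0.3,0.3,0.3,0.3,0.3,0.3,0.3,0.3,0.3,0.3],
)

```text
t: 18.4
eef_pos: [0.4318, -0.2941, 0.212]
tool_rot: [0.555, 0.437, 0.556, -0.438]
contact_force: [0.8, 0.8, -3.7]
gripper_width: 0.431
```

```bash
python3 tilt.py
```

```text
t 18.4 pos mm [ 431.8 -294.1  212. ] levelling turn [-0.0005 -0.0024 -0.    ] jaw yaw deg -76.46 F [ 0.8  0.8 -3.7] w 0.431 q [ 0.62  0.26 -0.17  1.93  0.05  0.96 -0.91]
```

Call:
drive_tool(
  slide=[
    [3,3,-20],
    [3,3,-55],
    [3,3,-95],
    [3,3,-125],
    [3,3,-137],
    [3,3,-140],
    [3,3,-141.5],
    [3,3,-142.5],
    [3,3,-142.5],
  ],
  turn=[
    [0,-0.002,0],
    [0,-0.002,0],
    [0,-0.002,0],
    [0,-0.002,0],
    [0,-0.002,0],
    [0,-0.002,0],
    [0,-0.002,0],
    [0,-0.002,0],
    [0,-0.002,0],
  ],
  gripper=[0.3,0.3,0.3,0.3,0.3,0.3,0.3,0.3,0.3],
)

```text
t: 19.3
eef_pos: [0.4355, -0.2916, 0.0706]
tool_rot: [0.556, 0.438, 0.555, -0.438]
contact_force: [-0.6, -0.5, -2.7]
gripper_width: 0.435
```

```bash
python3 tilt.py
```

```text
t 19.3 pos mm [ 435.5 -291.6   70.6] levelling turn [0.0007 0.0014 0.    ] jaw yaw deg -76.47 F [-0.6 -0.5 -2.7] w 0.435 q [ 0.59  0.45 -0.15  2.04  0.11  0.66 -0.96]
```

Call:
drive_tool(
  slide=[
    [0,0,-0.8],
    [0,0,-1.5],
    [0,0,-1.5],
  ],
  turn=[
    [0,0.001,0],
    [0,0.001,0],
    [0,0.001,0],
  ],
  gripper=[0.3,0.3,0.3],
)

```text
t: 19.6
eef_pos: [0.4363, -0.292, 0.0704]
tool_rot: [0.556, 0.438, 0.554, -0.438]
contact_force: [-1.7, 1.5, 5.6]
gripper_width: 0.432
```

Call:
drive_tool(
  slide=[
    [0,0,0],
    [0,0,0],
    [0,0,0],
    [0,0,0],
    [0,0,0],
    [0,0,5],
    [0,0,25],
    [0,0,60],
    [0,0,95],
    [0,0,115],
  ],
  turn=[
    [0,0,0],
    [0,0,0],
    [0,0,0],
    [0,0,0],
    [0,0,0],
    [0,0,0],
    [0,0,0],
    [0,0,0],
    [0,0,0],
    [0,0,0],
  ],
  gripper=[0.5,0.6,0.8,1,1,1,1,1,1,1],
)

```text
t: 20.6
eef_pos: [0.4373, -0.2925, 0.1885]
tool_rot: [0.558, 0.438, 0.553, -0.437]
contact_force: [0.2, -0.6, 0.8]
gripper_width: 1.0
```

```bash
python3 tilt.py; cat > rect.py <<'E'
from h import *
def rect(C,z,x0,x1,y0,y1,s=4000):
    W=int(round((y1-y0)*s));H=int(round((x1-x0)*s))
    src=np.float32([proj(C,(x1,y1,z)),proj(C,(x1,y0,z)),proj(C,(x0,y0,z)),proj(C,(x0,y1,z))])
    M=cv2.getPerspectiveTransform(src,np.float32([[0,0],[W,0],[W,H],[0,H]]))
    return cv2.warpPerspective(C["color"],M,(W,H),flags=cv2.INTER_CUBIC)
E
python3 - <<'E'
from station import bot
from rect import *
T=bot.read_camera("top");S=bot.read_camera("scene")
np.save("T1.npy",T,allow_pickle=True);np.save("S1.npy",S,allow_pickle=True)
cv2.imwrite("pics/b0.png",T["color"][...,::-1]); cv2.imwrite("pics/b0s.png",S["color"][...,::-1])
o=[]
for C in(T,S): 
    r=rect(C,.034,.53,.68,-.06,.09,2600); o.append(r)
r=np.hstack(o);cv2.imwrite("pics/b1.png",r[...,::-1])
E
```

```text
t 20.6 pos mm [ 437.3 -292.5  188.5] levelling turn [0.0034 0.0051 0.    ] jaw yaw deg -76.47 F [ 0.2 -0.6  0.8] w 1.0 q [ 0.61  0.29 -0.17  1.95  0.06  0.9  -0.92]
```

View pics/b0.png

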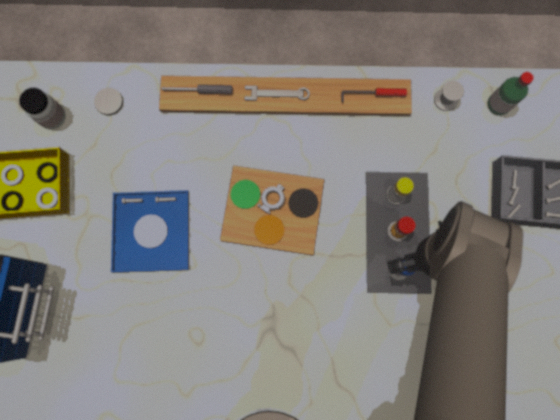

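View pics/b0s.png

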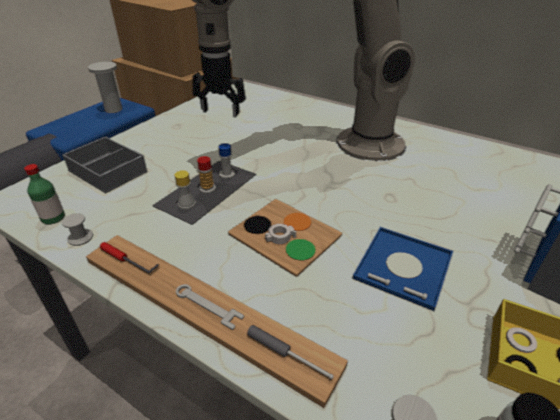

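View pics/b1.png

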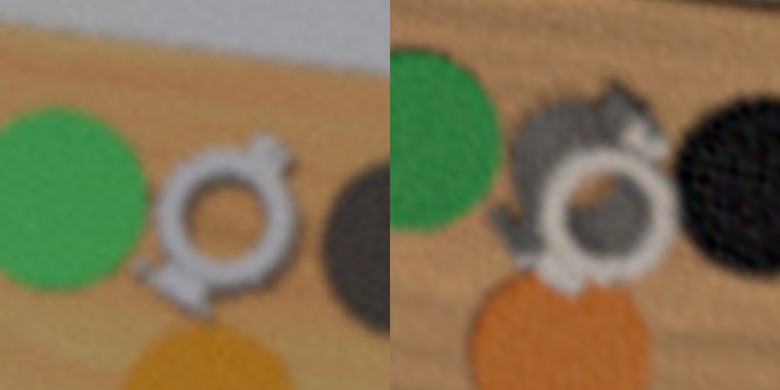

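All three fittings stand on the mat. The caps are at (183,176), (205,163) and (225,150) in the scene view, and the discs and ring are now unobstructed. I'll fit the discs and ring, and check camera bias against the known placements of yellow and red.

```bash
cat > fit.py <<'E'
from rect import *
def blob(m,near=None):
    n,l,s,ce=cv2.connectedComponentsWithStats(m);i=1+np.argmax(s[1:,4]);cn=max(cv2.findContours((l==i).astype(np.uint8),0,1)[0],key=cv2.contourArea)
    return s[i],ce[i],cn
def find(C,z,box,lo,hi,lo2=None,hi2=None,s=4000):
    x0,x1,y0,y1=box;r=rect(C,z,*box,s);h=cv2.cvtColor(r,cv2.COLOR_RGB2HSV);m=cv2.inRange(h,np.array(lo),np.array(hi))
    if lo2: m|=cv2.inRange(h,np.array(lo2),np.array(hi2))
    st,ce,cn=blob(m);e=cv2.fitEllipse(cv2.convexHull(cn));(cx,cy),(d1,d2),_=e
    w=lambda u,v:np.round([1000*x1-v*1000/s,1000*y1-u*1000/s],1)
    return dict(ell=w(cx,cy),diam=np.round([d1*1000/s,d2*1000/s],1),cen=w(*ce))
E
python3 - <<'E'
from fit import *
T=np.load("T1.npy",allow_pickle=True).item();S=np.load("S1.npy",allow_pickle=True).item()
for n,C in(("T",T),("S",S)):
    print(n)
    print("green",find(C,.015,(.56,.66,.02,.12),(45,70,40),(85,255,255)))
    print("orange",find(C,.015,(.475,.57,-.04,.06),(5,185 if n=="T" else 190,60),(16 if n=="T" else 12,255,255)))
    print("black",find(C,.015,(.54,.64,-.12,-.0175),(0,0,0),(180,255,75 if n=="T" else 50)))
    print("white",find(C,.007,(.465,.565,.24,.345),(0,0,100),(180,70,255)))
    print("ring",find(C,.034,(.565,.63,-.03,.04),(0,0,115 if n=="T" else 130),(180,60,255)))
    print("yel cap",find(C,.104,(.585,.645,-.33,-.25),(22,120,110),(36,255,255)))
    print("red cap",find(C,.104,(.49,.56,-.33,-.25),(0,120,110),(7,255,255),(172,120,110),(180,255,255)))
E
```

```text
T
green {'ell': array([607.5,  69.7]), 'diam': array([69.8, 70.2]), 'cen': array([607.5,  69.7])}
orange {'ell': array([556.8,  15.1]), 'diam': array([0.3, 3.1]), 'cen': array([556.9,  14.8])}
black {'ell': array([588.5, -68.8]), 'diam': array([66.4, 66.9]), 'cen': array([588.5, -68.7])}
white {'ell': array([515.3, 292.2]), 'diam': array([80.1, 80.5]), 'cen': array([515.3, 292.2])}
ring {'ell': array([595.4,   5.1]), 'diam': array([52.3, 75.4]), 'cen': array([595.3,   4.9])}
yel cap {'ell': array([ 614.7, -290.6]), 'diam': array([38. , 38.5]), 'cen': array([ 614.6, -290.6])}
red cap {'ell': array([ 526.5, -292.3]), 'diam': array([37.1, 37.8]), 'cen': array([ 526.5, -292.3])}
S
green {'ell': array([608.6,  72.4]), 'diam': array([69.8, 72. ]), 'cen': array([608.6,  72.4])}
orange {'ell': array([528.8, -14.5]), 'diam': array([3.6, 6.9]), 'cen': array([528.8, -14.3])}
black {'ell': array([590.3, -65.7]), 'diam': array([67.3, 68.6]), 'cen': array([590.3, -65.9])}
white {'ell': array([515.7, 295. ]), 'diam': array([82.2, 84.3]), 'cen': array([515.6, 295.1])}
ring {'ell': array([597.8,   6.8]), 'diam': array([51.7, 72.3]), 'cen': array([597.4,   7.6])}
yel cap {'ell': array([ 617.3, -285.9]), 'diam': array([35.1, 39.6]), 'cen': array([ 617.2, -286. ])}
red cap {'ell': array([ 527.5, -288.9]), 'diam': array([36., 38.]), 'cen': array([ 527.3, -289.1])}
```

The top camera agrees with the known placements within about 1.5 mm. The scene camera reads y about 2–3 mm high. Corrected positions are ring (596.5, 4.1) with lug axis at -35°, and white disc (515.4, 293.4). Next I'll turn -0.85 rad and move over the ring.

Call:
drive_tool(
  slide=[
    [9,17,0],
    [27,51,0],
    [48,89,0],
    [69,128,0],
    [90,167,0],
    [111,206,0],
    [132,245,0],
    [148,275,0],
    [157,292,0],
    [159,296.5,0],
  ],
  turn=[
    [0.003,0.005,-0.03],
    [0.003,0.005,-0.12],
    [0.003,0.005,-0.22],
    [0.003,0.005,-0.32],
    [0.003,0.005,-0.42],
    [0.003,0.005,-0.52],
    [0.003,0.005,-0.62],
    [0.003,0.005,-0.72],
    [0.003,0.005,-0.81],
    [0.003,0.005,-0.852],
  ],
  gripper=[1,1,1,1,1,1,1,1,1,1],
)

```text
t: 21.7
eef_pos: [0.5976, 0.0072, 0.1878]
tool_rot: [-0.326, -0.626, -0.325, 0.629]
contact_force: [-0.0, 0.7, -0.1]
gripper_width: 0.999
```

```bash
python3 tilt.py
```

```text
t 21.7 pos mm [597.6   7.2 187.8] levelling turn [ 0.0029 -0.003   0.    ] jaw yaw deg -125.21 F [-0.   0.7 -0.1] w 0.999 q [-0.01  0.4  -0.14  1.78  0.07  0.97 -2.36]
```

Call:
drive_tool(
  slide=[
    [-1.1,-3.1,-20],
    [-1.1,-3.1,-55],
    [-1.1,-3.1,-95],
    [-1.1,-3.1,-130],
    [-1.1,-3.1,-148],
    [-1.1,-3.1,-153],
    [-1.1,-3.1,-153],
  ],
  turn=[
    [0.003,-0.003,0],
    [0.003,-0.003,0],
    [0.003,-0.003,0],
    [0.003,-0.003,0],
    [0.003,-0.003,0],
    [0.003,-0.003,0],
    [0.003,-0.003,0],
  ],
  gripper=[1,1,1,1,1,1,1],
)

```text
t: 22.4
eef_pos: [0.5957, 0.0042, 0.0339]
tool_rot: [-0.325, -0.627, -0.326, 0.628]
contact_force: [0.4, 1.0, -0.5]
gripper_width: 1.002
```

```bash
python3 tilt.py; python3 - <<'E'
from station import bot
import cv2
S=bot.read_camera("scene")["color"]
cv2.imwrite("pics/c1.png",cv2.resize(S[165:275,220:340],None,fx=5,fy=5)[...,::-1])
E
```

```text
t 22.4 pos mm [595.7   4.2  33.9] levelling turn [-0.     -0.0022 -0.    ] jaw yaw deg -125.2 F [ 0.4  1.  -0.5] w 1.002 q [-0.02  0.6  -0.12  1.88  0.11  0.67 -2.39]
```

View pics/c1.png

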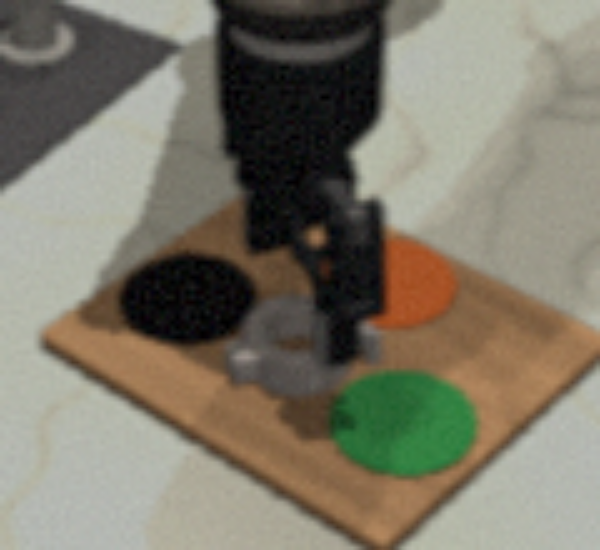

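```bash
python3 - <<'E'
from h import *
S=np.load("S1.npy",allow_pickle=True).item()
for d in(43,50,57):
  for z in(.034,.047): print(d,z,(proj(S,(.5957+.576*d/1000,.0042+.817*d/1000,z))-[220,165])*5)
print((proj(S,(.5957,.0042,.034))-[220,165])*5)
E
```

```text
43 0.034 [328.77630514 378.15376469]
43 0.047 [329.1443696  357.62913447]
50 0.034 [334.56200101 387.5235951 ]
50 0.047 [334.98190215 366.96460717]
57 0.034 [340.41231933 396.99808038]
57 0.047 [340.88520022 376.40525309]
[294.59167147 322.79236536]
```

The finger tip in the picture confirms that when open the tips stand about 13 mm above the TCP, and the ring centre matches. I'll descend to TCP z ≈ 9 mm and close gently.

Call:
drive_tool(
  slide=[
    [0.8,0,-10],
    [0.8,0,-19],
    [0.8,0,-24],
    [0.8,0,-25],
    [0.8,0,-25],
  ],
  turn=[
    [0,-0.002,0],
    [0,-0.002,0],
    [0,-0.002,0],
    [0,-0.002,0],
    [0,-0.002,0],
  ],
  gripper=[1,1,1,1,1],
  squeeze=40,
)

```text
t: 22.95
eef_pos: [0.5973, 0.0042, 0.0099]
tool_rot: [0.326, 0.628, 0.325, -0.627]
contact_force: [1.1, 0.4, 0.5]
gripper_width: 1.002
```

Call:
drive_tool(
  slide=[
    [0,0,0],
    [0,0,0],
    [0,0,0],
    [0,0,0],
    [0,0,0],
    [0,0,0],
    [0,0,0],
  ],
  turn=[
    [0,0,0],
    [0,0,0],
    [0,0,0],
    [0,0,0],
    [0,0,0],
    [0,0,0],
    [0,0,0],
  ],
  gripper=[0.85,0.75,0.65,0.6,0.5,0.5,0.5],
)

```text
t: 23.65
eef_pos: [0.5985, 0.0052, 0.0111]
tool_rot: [0.326, 0.629, 0.325, -0.626]
contact_force: [-0.6, 2.0, 7.6]
gripper_width: 0.602
```

```bash
python3 tilt.py; python3 - <<'E'
from station import bot
import cv2
S=bot.read_camera("scene")["color"]
cv2.imwrite("pics/c2.png",cv2.resize(S[165:275,220:340],None,fx=5,fy=5)[...,::-1])
E
```

```text
t 23.65 pos mm [598.5   5.2  11.1] levelling turn [-0.0012  0.0041  0.    ] jaw yaw deg -125.18 F [-0.6  2.   7.6] w 0.602 q [-0.02  0.64 -0.12  1.89  0.12  0.62 -2.4 ]
```

View pics/c2.png

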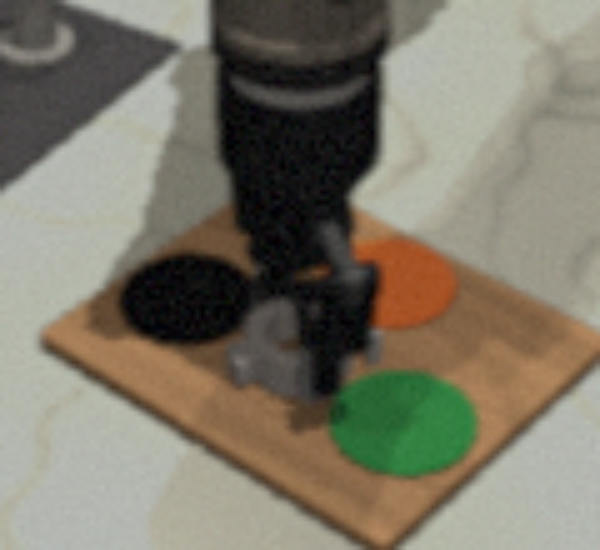

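Call:
drive_tool(
  slide=[
    [0,0,4],
    [0,0,15],
    [0,0,35],
    [0,0,60],
    [0,0,80],
    [0,0,90],
  ],
  turn=[
    [0,0.002,0],
    [0,0.004,0],
    [0,0.004,0],
    [0,0.004,0],
    [0,0.004,0],
    [0,0.004,0],
  ],
  gripper=[0.5,0.5,0.5,0.5,0.5,0.5],
)

```text
t: 24.3
eef_pos: [0.5994, 0.005, 0.1035]
tool_rot: [0.325, 0.629, 0.325, -0.627]
contact_force: [1.2, -0.5, -1.9]
gripper_width: 0.599
```

```bash
python3 tilt.py; python3 - <<'E'
from station import bot
import cv2
S=bot.read_camera("scene")["color"]
cv2.imwrite("pics/c3.png",cv2.resize(S[135:275,220:340],None,fx=4,fy=4)[...,::-1])
E
```

```text
t 24.3 pos mm [599.4   5.  103.5] levelling turn [-0.0012  0.0028  0.    ] jaw yaw deg -125.2 F [ 1.2 -0.5 -1.9] w 0.599 q [-0.01  0.5  -0.13  1.84  0.09  0.8  -2.37]
```

View pics/c3.png

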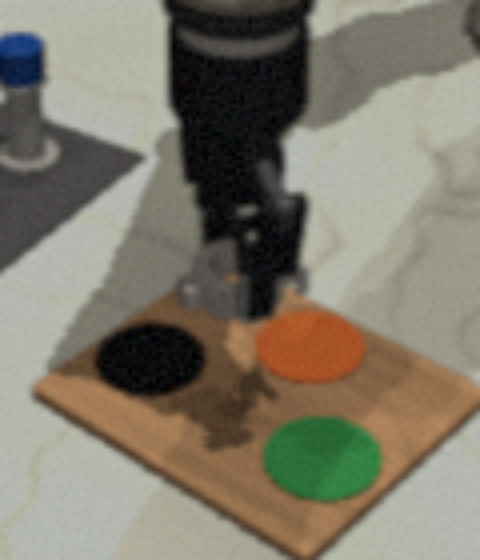

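The ring is held level. Next I'll move it to the tray, turning back +0.85 rad.

Call:
drive_tool(
  slide=[
    [-4,14,0],
    [-14,48,0],
    [-25,86,0],
    [-36,125,0],
    [-47,163,0],
    [-58,202,0],
    [-69,240,0],
    [-77,268,0],
    [-81.5,284,0],
    [-83,288.6,0],
  ],
  turn=[
    [0,0.003,0.03],
    [0,0.003,0.12],
    [0,0.003,0.22],
    [0,0.003,0.32],
    [0,0.003,0.42],
    [0,0.003,0.52],
    [0,0.003,0.62],
    [0,0.003,0.72],
    [0,0.003,0.81],
    [0,0.003,0.852],
  ],
  gripper=[0.5,0.5,0.5,0.5,0.5,0.5,0.5,0.5,0.5,0.5],
)

```text
t: 25.35
eef_pos: [0.5142, 0.297, 0.1032]
tool_rot: [0.556, 0.435, 0.559, -0.435]
contact_force: [-0.4, -0.8, -1.4]
gripper_width: 0.595
```

```bash
python3 tilt.py
```

```text
t 25.35 pos mm [514.2 297.  103.2] levelling turn [-0.0035 -0.0036 -0.    ] jaw yaw deg -75.9 F [-0.4 -0.8 -1.4] w 0.595 q [-0.33  0.52 -0.38  1.84  0.25  0.83 -2.17]
```

Call:
drive_tool(
  slide=[
    [2.2,-3.4,-15],
    [2.2,-3.4,-40],
    [2.2,-3.4,-65],
    [2.2,-3.4,-82],
    [2.2,-3.4,-90],
    [2.2,-3.4,-93],
    [2.2,-3.4,-93],
  ],
  turn=[
    [-0.003,-0.003,0],
    [-0.003,-0.003,0],
    [-0.003,-0.003,0],
    [-0.003,-0.003,0],
    [-0.003,-0.003,0],
    [-0.003,-0.003,0],
    [-0.003,-0.003,0],
  ],
  gripper=[0.5,0.5,0.5,0.5,0.5,0.5,0.5],
)

```text
t: 26.05
eef_pos: [0.5166, 0.2935, 0.0102]
tool_rot: [0.557, 0.435, 0.558, -0.435]
contact_force: [0.2, 0.4, -1.5]
gripper_width: 0.598
```

```bash
python3 tilt.py; python3 - <<'E'
from station import bot
import cv2
S=bot.read_camera("scene")["color"]
cv2.imwrite("pics/c4.png",cv2.resize(S[205:315,340:460],None,fx=5,fy=5)[...,::-1])
E
```

```text
t 26.05 pos mm [516.6 293.5  10.2] levelling turn [-0.0005 -0.0004 -0.    ] jaw yaw deg -75.93 F [ 0.2  0.4 -1.5] w 0.598 q [-0.37  0.65 -0.33  1.88  0.33  0.66 -2.22]
```

View pics/c4.png

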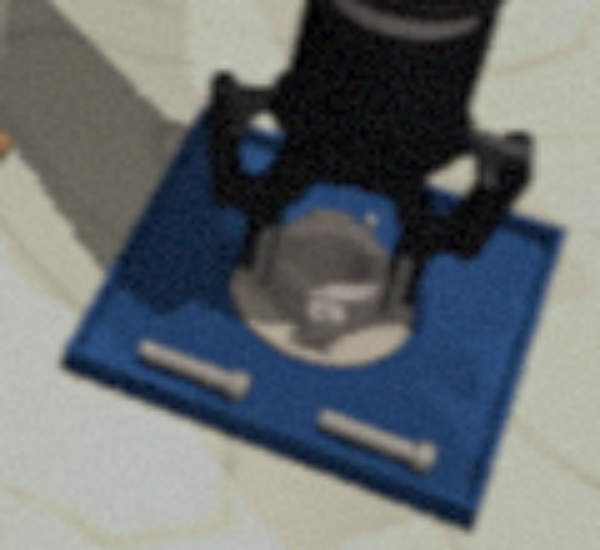

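The ring hangs over the white disc between the pads, clear of the bolts. Lowering to contact.

Call:
drive_tool(
  slide=[
    [0,0,-2],
    [0,0,-3.5],
    [0,0,-4.5],
    [0,0,-5],
    [0,0,-5],
  ],
  turn=[
    [0,0,0],
    [0,0,0],
    [0,0,0],
    [0,0,0],
    [0,0,0],
  ],
  gripper=[0.5,0.5,0.5,0.5,0.5],
)

```text
t: 26.6
eef_pos: [0.5171, 0.2939, 0.0062]
tool_rot: [0.557, 0.435, 0.558, -0.435]
contact_force: [-1.6, -0.7, 3.2]
gripper_width: 0.597
```

Contact. Releasing and rising.

Call:
drive_tool(
  slide=[
    [0,0,0],
    [0,0,0],
    [0,0,0],
    [0,0,0],
    [0,0,0],
    [0,0,10],
    [0,0,35],
    [0,0,75],
    [0,0,120],
    [0,0,160],
  ],
  turn=[
    [0,0,0],
    [0,0,0],
    [0,0,0],
    [0,0,0],
    [0,0,0],
    [0,0,0],
    [0,0,0],
    [0,0,0],
    [0,0,0],
    [0,0,0],
  ],
  gripper=[0.65,0.75,0.85,1,1,1,1,1,1,1],
  squeeze=50,
)

```text
t: 27.6
eef_pos: [0.517, 0.2941, 0.169]
tool_rot: [0.558, 0.436, 0.558, -0.434]
contact_force: [1.4, 1.3, 0.3]
gripper_width: 0.998
```

```bash
python3 tilt.py; python3 - <<'E'
from station import bot
import cv2
from fit import *
T=bot.read_camera("top");S=bot.read_camera("scene")
cv2.imwrite("pics/c5.png",np.hstack([cv2.resize(T["color"][180:290,100:220],(400,367)),cv2.resize(S["color"][215:315,345:455],(400,367))])[...,::-1])
for z in(.007,):
    cv2.imwrite("pics/c6.png",np.hstack([rect(S,.007,.46,.57,.24,.35,3500),rect(S,.029,.46,.57,.24,.35,3500)])[...,::-1])
E
```

```text
t 27.6 pos mm [517.  294.1 169. ] levelling turn [-0.0019  0.0016  0.    ] jaw yaw deg -75.91 F [1.4 1.3 0.3] w 0.998 q [-0.31  0.44 -0.41  1.79  0.21  0.95 -2.13]
```

View pics/c5.png

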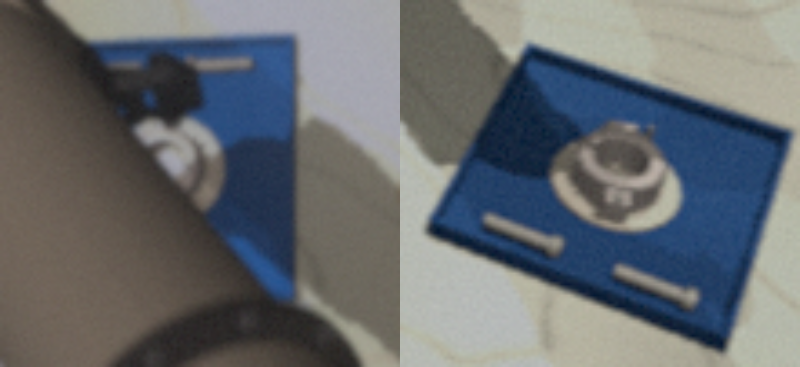

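View pics/c6.png

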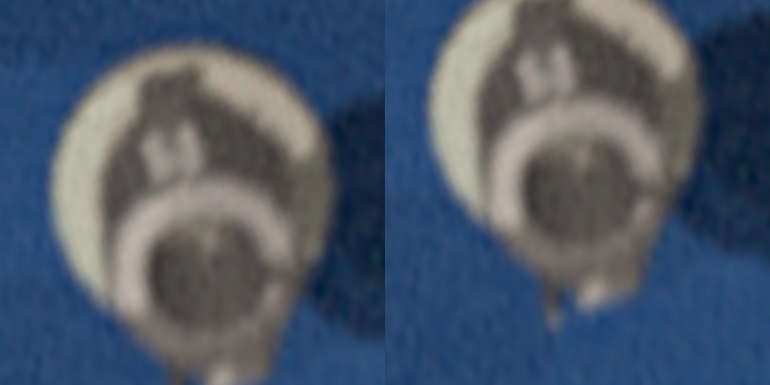

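In the scene view (rectified at 7 and 29 mm), the disc centre is at (516.6, 295.1) and the ring centre at (517.1, 295.1), so the ring is centred within about 1 mm and flat. Now the fittings go back, starting with blue.

Call:
drive_tool(
  slide=[
    [-3,-20,5],
    [-9,-62,10],
    [-15,-110,16],
    [-22,-158,16],
    [-29,-206,16],
    [-35,-254,16],
    [-42,-302,16],
    [-48,-350,16],
    [-55,-398,16],
    [-62,-446,16],
  ],
  turn=[
    [0,0,0],
    [0,0,0],
    [0,0,0],
    [0,0,0],
    [0,0,0],
    [0,0,0],
    [0,0,0],
    [0,0,0],
    [0,0,0],
    [0,0,0],
  ],
  gripper=[1,1,1,1,1,1,1,1,1,1],
)

```text
t: 28.7
eef_pos: [0.4573, -0.1514, 0.1895]
tool_rot: [0.559, 0.439, 0.556, -0.431]
contact_force: [1.8, -0.1, 1.4]
gripper_width: 1.005
```

```bash
python3 tilt.py
```

```text
t 28.7 pos mm [ 457.3 -151.4  189.5] levelling turn [-0.007   0.0109  0.    ] jaw yaw deg -75.91 F [ 1.8 -0.1  1.4] w 1.005 q [ 0.41  0.22 -0.24  2.04  0.06  0.88 -1.19]
```

Call:
drive_tool(
  slide=[
    [-6,-40,0],
    [-12,-80,0],
    [-17,-113,0],
    [-20,-133,0],
    [-21,-140.6,-5],
    [-21,-140.6,-12],
    [-21,-140.6,-12],
  ],
  turn=[
    [-0.007,0.01,-0.008],
    [-0.007,0.01,-0.008],
    [-0.007,0.01,-0.008],
    [-0.007,0.01,-0.008],
    [-0.007,0.01,-0.008],
    [-0.007,0.01,-0.008],
    [-0.007,0.01,-0.008],
  ],
  gripper=[1,1,1,1,1,1,1],
)

```text
t: 29.4
eef_pos: [0.4359, -0.2901, 0.1761]
tool_rot: [0.555, 0.437, 0.557, -0.436]
contact_force: [-0.2, 0.6, -0.1]
gripper_width: 1.002
```

```bash
python3 tilt.py; python3 - <<'E'
from station import bot
from fit import *
T=bot.read_camera("top");S=bot.read_camera("scene")
for n,C in(("T",T),("S",S)):
    print(n,"yel cap",find(C,.104,(.585,.645,-.33,-.25),(22,120,110),(36,255,255)))
    print("red cap",find(C,.104,(.49,.56,-.33,-.25),(0,120,110),(7,255,255),(172,120,110),(180,255,255)))
np.save("T2.npy",T,allow_pickle=True)
print("blue S",find(S,.104,(.4,.47,-.33,-.25),(100,120,90),(125,255,255)))
cv2.imwrite("pics/d1.png",np.hstack([cv2.resize(T["color"][180:290,100:220],(400,367)),rect(T,.007,.46,.57,.24,.35,3336),rect(T,.029,.46,.57,.24,.35,3336)])[...,::-1][:, :1200])
im=cv2.imread("pics/d1.png");cv2.imwrite("pics/d1.png",cv2.resize(im,None,fx=.66,fy=.66))
E
```

```text
t 29.4 pos mm [ 435.9 -290.1  176.1] levelling turn [-0.0019 -0.0012 -0.    ] jaw yaw deg -76.28 F [-0.2  0.6 -0.1] w 1.002 q [ 0.59  0.3  -0.15  1.96  0.06  0.88 -0.92]
T yel cap {'ell': array([ 614.6, -290.6]), 'diam': array([37.8, 38.5]), 'cen': array([ 614.6, -290.6])}
red cap {'ell': array([ 526.5, -292.2]), 'diam': array([37. , 37.8]), 'cen': array([ 526.5, -292.2])}
S yel cap {'ell': array([ 617.4, -285.8]), 'diam': array([35.2, 39.7]), 'cen': array([ 617.2, -285.9])}
red cap {'ell': array([ 527.5, -289. ]), 'diam': array([36. , 37.4]), 'cen': array([ 527.4, -289.1])}
blue S {'ell': array([ 442.3, -285.1]), 'diam': array([21.6, 31.1]), 'cen': array([ 443.4, -284.9])}
```

View pics/d1.png

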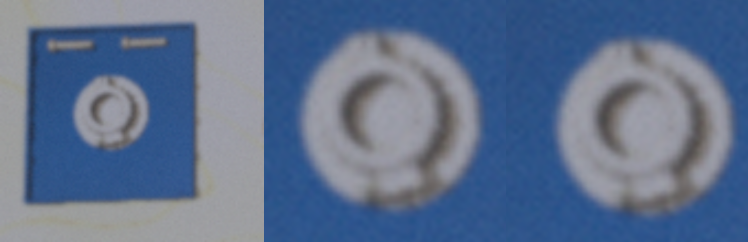

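```bash
python3 - <<'E'
from fit import *
T=np.load("T2.npy",allow_pickle=True).item()
r=rect(T,.029,.465,.565,.242,.342,6000)
r=cv2.convertScaleAbs(r,alpha=1.6,beta=-60)
cv2.circle(r,(int((342-292.4)*6),int((565-515.2)*6)),3,(255,0,0),-1)
cv2.circle(r,(int((342-292.4)*6),int((565-515.2)*6)),26*6,(255,0,0),1)
cv2.imwrite("pics/d2.png",r[...,::-1])
E
```

```text
(no output)
```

View pics/d2.png

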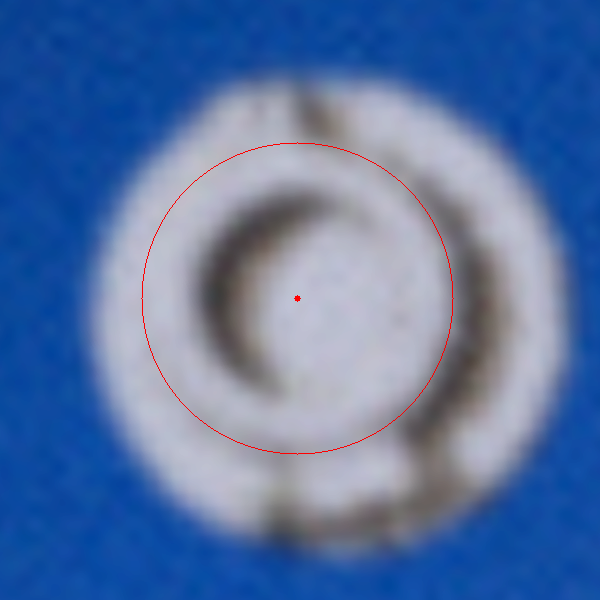

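The 52 mm circle drawn at the disc centre matches the ring body to about 1 mm in the top view too. Now gripping blue.

Call:
drive_tool(
  slide=[
    [0.4,-1.9,-20],
    [0.4,-1.9,-50],
    [0.4,-1.9,-80],
    [0.4,-1.9,-99],
    [0.4,-1.9,-105],
    [0.4,-1.9,-106.5],
    [0.4,-1.9,-106.5],
  ],
  turn=[
    [-0.001,-0.001,0],
    [-0.001,-0.001,0],
    [-0.001,-0.001,0],
    [-0.001,-0.001,0],
    [-0.001,-0.001,0],
    [-0.001,-0.001,0],
    [-0.001,-0.001,0],
  ],
  gripper=[1,1,1,1,1,1,1],
)

```text
t: 30.2
eef_pos: [0.4378, -0.2919, 0.0714]
tool_rot: [0.557, 0.437, 0.556, -0.436]
contact_force: [0.3, -0.1, 0.5]
gripper_width: 1.003
```

```bash
python3 tilt.py; python3 - <<'E'
from station import bot
import cv2
S=bot.read_camera("scene")["color"]
cv2.imwrite("pics/e1.png",cv2.resize(S[90:220,150:290],None,fx=4,fy=4)[...,::-1])
E
```

```text
t 30.2 pos mm [ 437.8 -291.9   71.4] levelling turn [0.0004 0.0023 0.    ] jaw yaw deg -76.19 F [ 0.3 -0.1  0.5] w 1.003 q [ 0.58  0.45 -0.13  2.03  0.1   0.66 -0.95]
```

View pics/e1.png

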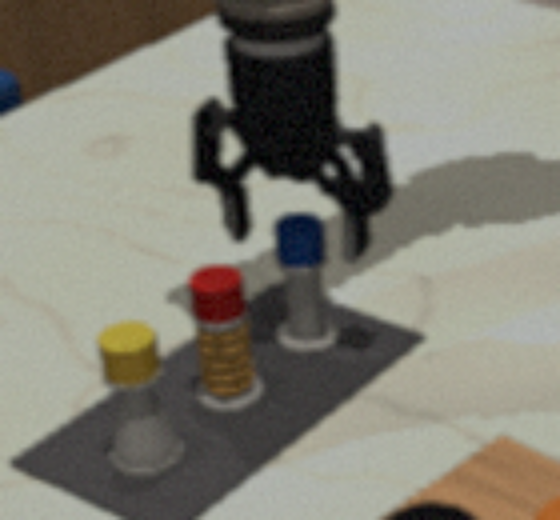

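The fingers straddle the blue cap. I'll apply a small x correction, then close.

Call:
drive_tool(
  slide=[
    [-1.5,0,-1],
    [-1.5,0,-1],
    [-1.5,0,-1],
    [-1.5,0,-1],
    [-1.5,0,-1],
    [-1.5,0,-1],
    [-1.5,0,-1],
    [-1.5,0,-1],
    [-1.5,0,-1],
    [-1.5,0,-1],
  ],
  turn=[
    [0,0.002,0],
    [0,0.002,0],
    [0,0.002,0],
    [0,0.002,0],
    [0,0.002,0],
    [0,0.002,0],
    [0,0.002,0],
    [0,0.002,0],
    [0,0.002,0],
    [0,0.002,0],
  ],
  gripper=[1,1,0.7,0.5,0.4,0.3,0.3,0.3,0.3,0.3],
)

```text
t: 31.25
eef_pos: [0.4365, -0.2921, 0.0709]
tool_rot: [0.557, 0.436, 0.556, -0.436]
contact_force: [-0.3, 1.7, 5.2]
gripper_width: 0.434
```

Call:
drive_tool(
  slide=[
    [0,0,5],
    [0,0,20],
    [0,0,50],
    [0,0,85],
    [0,0,115],
    [0,0,135],
    [0,0,142],
  ],
  turn=[
    [0,0,0],
    [0,0,0],
    [0,0,0],
    [0,0,0],
    [0,0,0],
    [0,0,0],
    [0,0,0],
  ],
  gripper=[0.3,0.3,0.3,0.3,0.3,0.3,0.3],
)

```text
t: 31.95
eef_pos: [0.4372, -0.2926, 0.2148]
tool_rot: [0.558, 0.436, 0.555, -0.436]
contact_force: [0.2, 0.4, -3.0]
gripper_width: 0.431
```

```bash
python3 tilt.py
```

```text
t 31.95 pos mm [ 437.2 -292.6  214.8] levelling turn [0.0024 0.0036 0.    ] jaw yaw deg -76.21 F [ 0.2  0.4 -3. ] w 0.431 q [ 0.6   0.26 -0.15  1.92  0.05  0.96 -0.9 ]
```

Call:
drive_tool(
  slide=[
    [10,20,0],
    [29,61,0],
    [49,104,0],
    [70,147,0],
    [90,190,0],
    [111,234,0],
    [132,278,0],
    [151,320,0],
    [165,348,0],
    [172,362,0],
  ],
  turn=[
    [0.002,0.004,0],
    [0.002,0.004,0],
    [0.002,0.004,0],
    [0.002,0.004,0],
    [0.002,0.004,0],
    [0.002,0.004,0],
    [0.002,0.004,0],
    [0.002,0.004,0],
    [0.002,0.004,0],
    [0.002,0.004,0],
  ],
  gripper=[0.3,0.3,0.3,0.3,0.3,0.3,0.3,0.3,0.3,0.3],
)

```text
t: 32.95
eef_pos: [0.609, 0.0735, 0.2131]
tool_rot: [0.556, 0.435, 0.558, -0.435]
contact_force: [-0.0, -0.0, -3.6]
gripper_width: 0.434
```

```bash
python3 tilt.py
```

```text
t 32.95 pos mm [609.   73.5 213.1] levelling turn [-0.0012 -0.0026 -0.    ] jaw yaw deg -75.96 F [-0.  -0.  -3.6] w 0.434 q [ 0.02  0.42 -0.32  1.71  0.14  1.04 -1.67]
```

Call:
drive_tool(
  slide=[
    [0,-2.4,-20],
    [0,-2.4,-55],
    [0,-2.4,-90],
    [0,-2.4,-115],
    [0,-2.4,-126],
    [0,-2.4,-129],
    [0,-2.4,-129],
    [0,-2.4,-129],
  ],
  turn=[
    [-0.001,-0.002,0],
    [-0.001,-0.002,0],
    [-0.001,-0.002,0],
    [-0.001,-0.002,0],
    [-0.001,-0.002,0],
    [-0.001,-0.002,0],
    [-0.001,-0.002,0],
    [-0.001,-0.002,0],
  ],
  gripper=[0.3,0.3,0.3,0.3,0.3,0.3,0.3,0.3],
)

```text
t: 33.75
eef_pos: [0.6101, 0.0711, 0.0855]
tool_rot: [0.558, 0.436, 0.557, -0.435]
contact_force: [-0.1, -0.4, -2.5]
gripper_width: 0.434
```

```bash
python3 tilt.py
```

```text
t 33.75 pos mm [610.1  71.1  85.5] levelling turn [-0.0006  0.0018  0.    ] jaw yaw deg -75.97 F [-0.1 -0.4 -2.5] w 0.434 q [-0.    0.56 -0.29  1.81  0.21  0.8  -1.72]
```

Call:
drive_tool(
  slide=[
    [-1,0,-1.5],
    [-1,0,-3],
    [-1,0,-4],
    [-1,0,-4.8],
    [-1,0,-5.2],
    [-1,0,-5.2],
  ],
  turn=[
    [0,0.002,0],
    [0,0.002,0],
    [0,0.002,0],
    [0,0.002,0],
    [0,0.002,0],
    [0,0.002,0],
  ],
  gripper=[0.3,0.3,0.3,0.3,0.3,0.3],
)

```text
t: 34.35
eef_pos: [0.6098, 0.0714, 0.0819]
tool_rot: [0.558, 0.436, 0.557, -0.435]
contact_force: [-2.2, 0.2, 7.6]
gripper_width: 0.431
```

Contact. Releasing and lifting.

Call:
drive_tool(
  slide=[
    [0,0,0],
    [0,0,0],
    [0,0,0],
    [0,0,0],
    [0,0,0],
    [0,0,5],
    [0,0,25],
    [0,0,60],
    [0,0,95],
    [0,0,115],
  ],
  turn=[
    [0,0,0],
    [0,0,0],
    [0,0,0],
    [0,0,0],
    [0,0,0],
    [0,0,0],
    [0,0,0],
    [0,0,0],
    [0,0,0],
    [0,0,0],
  ],
  gripper=[0.5,0.6,0.8,1,1,1,1,1,1,1],
)

```text
t: 35.35
eef_pos: [0.611, 0.0718, 0.2003]
tool_rot: [0.558, 0.437, 0.556, -0.434]
contact_force: [0.9, 0.9, -0.3]
gripper_width: 0.996
```

```bash
python3 tilt.py; python3 - <<'E'
from station import bot
import cv2
S=bot.read_camera("scene")["color"]
cv2.imwrite("pics/e2.png",cv2.resize(S[165:285,220:350],None,fx=5,fy=5)[...,::-1])
E
```

```text
t 35.35 pos mm [611.   71.8 200.3] levelling turn [-0.0013  0.0052  0.    ] jaw yaw deg -75.97 F [ 0.9  0.9 -0.3] w 0.996 q [ 0.02  0.43 -0.32  1.72  0.15  1.01 -1.67]
```

View pics/e2.png

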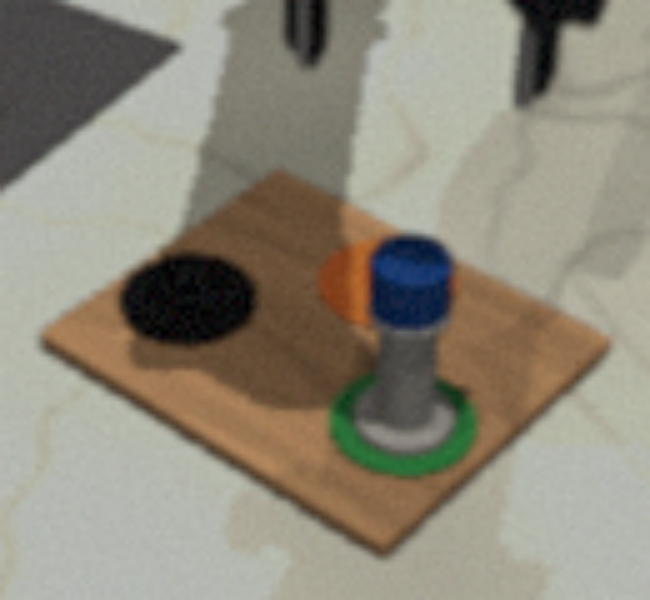

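Blue stands centred on green (foot about 405,425, disc 403,423). Next is red.

Call:
drive_tool(
  slide=[
    [-5,-20,0],
    [-15,-62,0],
    [-25,-106,0],
    [-35,-151,0],
    [-45,-196,0],
    [-56,-240,0],
    [-67,-285,0],
    [-77,-328,0],
    [-83,-354,0],
    [-85.1,-363.3,-15],
  ],
  turn=[
    [0,0.005,-0.007],
    [0,0.005,-0.007],
    [0,0.005,-0.007],
    [0,0.005,-0.007],
    [0,0.005,-0.007],
    [0,0.005,-0.007],
    [0,0.005,-0.007],
    [0,0.005,-0.007],
    [0,0.005,-0.007],
    [0,0.005,-0.007],
  ],
  gripper=[1,1,1,1,1,1,1,1,1,1],
)

```text
t: 36.4
eef_pos: [0.5256, -0.2969, 0.1888]
tool_rot: [0.556, 0.44, 0.552, -0.438]
contact_force: [0.5, -1.2, -1.0]
gripper_width: 1.002
```

```bash
python3 tilt.py
```

```text
t 36.4 pos mm [ 525.6 -296.9  188.8] levelling turn [0.0014 0.0057 0.    ] jaw yaw deg -76.78 F [ 0.5 -1.2 -1. ] w 1.002 q [ 0.56  0.41 -0.19  1.77  0.09  0.97 -1.01]
```

Call:
drive_tool(
  slide=[
    [0,5,-20],
    [-0.3,5.2,-55],
    [-0.3,5.2,-90],
    [-0.3,5.2,-111],
    [-0.3,5.2,-117],
    [-0.3,5.2,-118.5],
    [-0.3,5.2,-118.5],
  ],
  turn=[
    [0.001,0.006,0.005],
    [0.001,0.006,0.005],
    [0.001,0.006,0.005],
    [0.001,0.006,0.005],
    [0.001,0.006,0.005],
    [0.001,0.006,0.005],
    [0.001,0.006,0.005],
  ],
  gripper=[1,1,1,1,1,1,1],
)

```text
t: 37.1
eef_pos: [0.5258, -0.2916, 0.0709]
tool_rot: [0.556, 0.438, 0.555, -0.438]
contact_force: [0.7, 0.8, 0.5]
gripper_width: 1.003
```

```bash
python3 tilt.py
```

```text
t 37.1 pos mm [ 525.8 -291.6   70.9] levelling turn [0.0005 0.0006 0.    ] jaw yaw deg -76.47 F [0.7 0.8 0.5] w 1.003 q [ 0.54  0.55 -0.18  1.85  0.14  0.75 -1.05]
```

Call:
drive_tool(
  slide=[
    [0,0,0],
    [0,0,0],
    [0,0,0],
    [0,0,0],
    [0,0,0],
    [0,0,0],
    [0,0,0],
    [0,0,0],
  ],
  turn=[
    [0,0,0],
    [0,0,0],
    [0,0,0],
    [0,0,0],
    [0,0,0],
    [0,0,0],
    [0,0,0],
    [0,0,0],
  ],
  gripper=[0.7,0.5,0.4,0.3,0.3,0.3,0.3,0.3],
)

```text
t: 37.9
eef_pos: [0.5263, -0.2917, 0.0718]
tool_rot: [0.556, 0.438, 0.555, -0.438]
contact_force: [-0.7, 0.8, 6.8]
gripper_width: 0.433
```

Call:
drive_tool(
  slide=[
    [0,0,5],
    [0,0,20],
    [0,0,50],
    [0,0,85],
    [0,0,115],
    [0,0,135],
    [0,0,142],
  ],
  turn=[
    [0,0,0],
    [0,0,0],
    [0,0,0],
    [0,0,0],
    [0,0,0],
    [0,0,0],
    [0,0,0],
  ],
  gripper=[0.3,0.3,0.3,0.3,0.3,0.3,0.3],
)

```text
t: 38.6
eef_pos: [0.5273, -0.2922, 0.2171]
tool_rot: [0.558, 0.438, 0.553, -0.437]
contact_force: [0.9, 0.0, -3.6]
gripper_width: 0.429
```

```bash
python3 tilt.py
```

```text
t 38.6 pos mm [ 527.3 -292.2  217.1] levelling turn [0.0029 0.0056 0.    ] jaw yaw deg -76.47 F [ 0.9  0.  -3.6] w 0.429 q [ 0.56  0.38 -0.2   1.74  0.09  1.02 -1.01]
```

Call:
drive_tool(
  slide=[
    [0,18,0],
    [0,55,0],
    [-1,98,0],
    [-1,142,0],
    [-2,186,0],
    [-3,230,0],
    [-4,268,0],
    [-4,292,0],
    [-4,302,0],
    [-4,302,-10],
  ],
  turn=[
    [0.003,0.006,0],
    [0.003,0.006,0],
    [0.003,0.006,0],
    [0.003,0.006,0],
    [0.003,0.006,0],
    [0.003,0.006,0],
    [0.003,0.006,0],
    [0.003,0.006,0],
    [0.003,0.006,0],
    [0.003,0.006,0],
  ],
  gripper=[0.3,0.3,0.3,0.3,0.3,0.3,0.3,0.3,0.3,0.3],
)

```text
t: 39.6
eef_pos: [0.5235, 0.0117, 0.2073]
tool_rot: [0.556, 0.437, 0.556, -0.436]
contact_force: [0.3, -0.3, -2.9]
gripper_width: 0.433
```

```bash
python3 tilt.py
```

```text
t 39.6 pos mm [523.5  11.7 207.3] levelling turn [-0.0006  0.0009  0.    ] jaw yaw deg -76.29 F [ 0.3 -0.3 -2.9] w 0.433 q [ 0.15  0.28 -0.35  1.92  0.11  0.96 -1.58]
```

Call:
drive_tool(
  slide=[
    [-0.5,0,-20],
    [-0.5,0,-55],
    [-0.5,0,-90],
    [-0.5,0,-112],
    [-0.5,0,-120],
    [-0.5,0,-122],
    [-0.5,0,-122],
    [-0.5,0,-122],
  ],
  turn=[
    [0,0.001,0],
    [0,0.001,0],
    [0,0.001,0],
    [0,0.001,0],
    [0,0.001,0],
    [0,0.001,0],
    [0,0.001,0],
    [0,0.001,0],
  ],
  gripper=[0.3,0.3,0.3,0.3,0.3,0.3,0.3,0.3],
)

```text
t: 40.4
eef_pos: [0.5241, 0.0115, 0.0864]
tool_rot: [0.556, 0.438, 0.556, -0.436]
contact_force: [0.6, 1.2, -3.8]
gripper_width: 0.433
```

```bash
python3 tilt.py
```

```text
t 40.4 pos mm [524.1  11.5  86.4] levelling turn [-0.0006  0.0021  0.    ] jaw yaw deg -76.32 F [ 0.6  1.2 -3.8] w 0.433 q [ 0.11  0.44 -0.31  2.02  0.21  0.71 -1.66]
```

Call:
drive_tool(
  slide=[
    [-0.8,0,-1.5],
    [-0.8,0,-2.5],
    [-0.8,0,-3.5],
    [-0.8,0,-4.3],
    [-0.8,0,-5],
    [-0.8,0,-5],
  ],
  turn=[
    [0,0.002,0],
    [0,0.002,0],
    [0,0.002,0],
    [0,0.002,0],
    [0,0.002,0],
    [0,0.002,0],
  ],
  gripper=[0.3,0.3,0.3,0.3,0.3,0.3],
)

```text
t: 41.0
eef_pos: [0.5238, 0.0117, 0.0828]
tool_rot: [0.556, 0.437, 0.556, -0.437]
contact_force: [-3.4, 0.3, 10.6]
gripper_width: 0.435
```

Contact. Releasing and lifting.

Call:
drive_tool(
  slide=[
    [0,0,0],
    [0,0,0],
    [0,0,0],
    [0,0,0],
    [0,0,0],
    [0,0,5],
    [0,0,25],
    [0,0,60],
    [0,0,95],
    [0,0,115],
  ],
  turn=[
    [0,0,0],
    [0,0,0],
    [0,0,0],
    [0,0,0],
    [0,0,0],
    [0,0,0],
    [0,0,0],
    [0,0,0],
    [0,0,0],
    [0,0,0],
  ],
  gripper=[0.5,0.6,0.8,1,1,1,1,1,1,1],
)

```text
t: 42.0
eef_pos: [0.5249, 0.0119, 0.2009]
tool_rot: [0.557, 0.438, 0.555, -0.436]
contact_force: [0.9, 0.8, 0.1]
gripper_width: 1.002
```

```bash
python3 tilt.py; python3 - <<'E'
from station import bot
import cv2
S=bot.read_camera("scene")["color"]
cv2.imwrite("pics/e3.png",cv2.resize(S[135:285,150:350],None,fx=3.6,fy=3.6)[...,::-1])
E
```

```text
t 42.0 pos mm [524.9  11.9 200.9] levelling turn [-0.0005  0.0048  0.    ] jaw yaw deg -76.31 F [0.9 0.8 0.1] w 1.002 q [ 0.16  0.29 -0.35  1.93  0.12  0.94 -1.59]
```

View pics/e3.png

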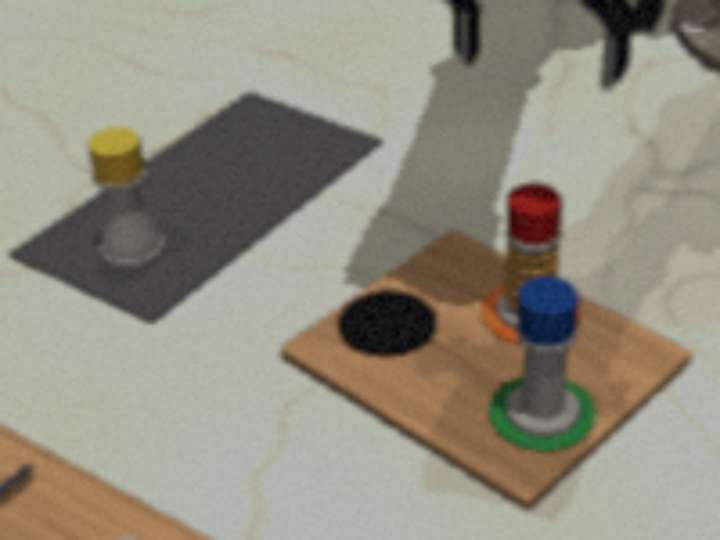

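Red stands on orange and blue on green. Next is yellow, the last one.

Call:
drive_tool(
  slide=[
    [6,-20,0],
    [17,-57,0],
    [30,-100,0],
    [43,-143,0],
    [56,-186,0],
    [69,-229,0],
    [81,-268,0],
    [88,-292,0],
    [91,-301,0],
    [91,-301,-12],
  ],
  turn=[
    [0,0.005,0],
    [0,0.005,0],
    [0,0.005,0],
    [0,0.005,0],
    [0,0.005,0],
    [0,0.005,0],
    [0,0.005,0],
    [0,0.005,0],
    [0,0.005,0],
    [0,0.005,0],
  ],
  gripper=[1,1,1,1,1,1,1,1,1,1],
)

```text
t: 43.05
eef_pos: [0.6182, -0.2901, 0.1922]
tool_rot: [0.557, 0.439, 0.554, -0.436]
contact_force: [-0.9, 0.9, -0.4]
gripper_width: 1.001
```

```bash
python3 tilt.py
```

```text
t 43.05 pos mm [ 618.2 -290.1  192.2] levelling turn [0.0004 0.0063 0.    ] jaw yaw deg -76.42 F [-0.9  0.9 -0.4] w 1.001 q [ 0.5   0.53 -0.22  1.56  0.12  1.05 -1.08]
```

Call:
drive_tool(
  slide=[
    [-2,-0.6,-20],
    [-2,-0.6,-55],
    [-2,-0.6,-90],
    [-2,-0.6,-113],
    [-2,-0.6,-120],
    [-2,-0.6,-121.5],
    [-2,-0.6,-121.5],
  ],
  turn=[
    [0,0.006,0],
    [0,0.006,0],
    [0,0.006,0],
    [0,0.006,0],
    [0,0.006,0],
    [0,0.006,0],
    [0,0.006,0],
  ],
  gripper=[1,1,1,1,1,1,1],
)

```text
t: 43.75
eef_pos: [0.617, -0.2899, 0.0718]
tool_rot: [0.556, 0.437, 0.555, -0.437]
contact_force: [0.3, -0.8, 0.3]
gripper_width: 0.997
```

```bash
python3 tilt.py
```

```text
t 43.75 pos mm [ 617.  -289.9   71.8] levelling turn [0.0005 0.0017 0.    ] jaw yaw deg -76.36 F [ 0.3 -0.8  0.3] w 0.997 q [ 0.49  0.66 -0.2   1.65  0.16  0.85 -1.11]
```

Call:
drive_tool(
  slide=[
    [-0.7,-0.7,-1],
    [-0.7,-0.7,-1],
    [-0.7,-0.7,-1],
    [-0.7,-0.7,-1],
    [-0.7,-0.7,-1],
    [-0.7,-0.7,-1],
    [-0.7,-0.7,-1],
    [-0.7,-0.7,-1],
    [-0.7,-0.7,-1],
  ],
  turn=[
    [0,0.001,0],
    [0,0.001,0],
    [0,0.001,0],
    [0,0.001,0],
    [0,0.001,0],
    [0,0.001,0],
    [0,0.001,0],
    [0,0.001,0],
    [0,0.001,0],
  ],
  gripper=[1,0.7,0.5,0.4,0.3,0.3,0.3,0.3,0.3],
)

```text
t: 44.65
eef_pos: [0.6166, -0.2905, 0.0713]
tool_rot: [0.556, 0.437, 0.555, -0.437]
contact_force: [-2.0, 0.9, 5.3]
gripper_width: 0.437
```

Call:
drive_tool(
  slide=[
    [0,0,5],
    [0,0,20],
    [0,0,50],
    [0,0,85],
    [0,0,115],
    [0,0,135],
    [0,0,142],
  ],
  turn=[
    [0,0,0],
    [0,0,0],
    [0,0,0],
    [0,0,0],
    [0,0,0],
    [0,0,0],
    [0,0,0],
  ],
  gripper=[0.3,0.3,0.3,0.3,0.3,0.3,0.3],
)

```text
t: 45.35
eef_pos: [0.6178, -0.2911, 0.2169]
tool_rot: [0.558, 0.438, 0.554, -0.437]
contact_force: [-0.1, 0.8, -2.2]
gripper_width: 0.431
```

```bash
python3 tilt.py
```

```text
t 45.35 pos mm [ 617.8 -291.1  216.9] levelling turn [0.0025 0.0058 0.    ] jaw yaw deg -76.37 F [-0.1  0.8 -2.2] w 0.431 q [ 0.5   0.51 -0.22  1.54  0.12  1.1  -1.08]
```

Call:
drive_tool(
  slide=[
    [-2,15,0],
    [-6,45,0],
    [-11,85,0],
    [-16,125,0],
    [-21,165,0],
    [-25,197,0],
    [-27,216,0],
    [-28,222,0],
    [-28,223,0],
    [-28,223,-10],
  ],
  turn=[
    [0.002,0.006,0],
    [0.002,0.006,0],
    [0.002,0.006,0],
    [0.002,0.006,0],
    [0.002,0.006,0],
    [0.002,0.006,0],
    [0.002,0.006,0],
    [0.002,0.006,0],
    [0.002,0.006,0],
    [0.002,0.006,0],
  ],
  gripper=[0.3,0.3,0.3,0.3,0.3,0.3,0.3,0.3,0.3,0.3],
)

```text
t: 46.35
eef_pos: [0.5905, -0.0693, 0.2073]
tool_rot: [0.556, 0.437, 0.555, -0.437]
contact_force: [1.4, -0.4, -2.4]
gripper_width: 0.433
```

```bash
python3 tilt.py
```

```text
t 46.35 pos mm [590.5 -69.3 207.3] levelling turn [0.0013 0.0017 0.    ] jaw yaw deg -76.44 F [ 1.4 -0.4 -2.4] w 0.433 q [ 0.24  0.39 -0.29  1.76  0.13  1.01 -1.44]
```

Call:
drive_tool(
  slide=[
    [-0.6,1.4,-20],
    [-0.6,1.4,-55],
    [-0.6,1.4,-90],
    [-0.6,1.4,-112],
    [-0.6,1.4,-120],
    [-0.6,1.4,-122],
    [-0.6,1.4,-122],
    [-0.6,1.4,-122],
  ],
  turn=[
    [0.001,0.002,0],
    [0.001,0.002,0],
    [0.001,0.002,0],
    [0.001,0.002,0],
    [0.001,0.002,0],
    [0.001,0.002,0],
    [0.001,0.002,0],
    [0.001,0.002,0],
  ],
  gripper=[0.3,0.3,0.3,0.3,0.3,0.3,0.3,0.3],
)

```text
t: 47.15
eef_pos: [0.591, -0.0682, 0.0867]
tool_rot: [0.556, 0.438, 0.555, -0.437]
contact_force: [0.4, 0.2, -1.5]
gripper_width: 0.433
```

```bash
python3 tilt.py
```

```text
t 47.15 pos mm [591.  -68.2  86.7] levelling turn [0.0006 0.0022 0.    ] jaw yaw deg -76.48 F [ 0.4  0.2 -1.5] w 0.433 q [ 0.21  0.53 -0.27  1.86  0.19  0.78 -1.49]
```

Call:
drive_tool(
  slide=[
    [-1,0.4,-1.5],
    [-1,0.4,-2.5],
    [-1,0.4,-3.5],
    [-1,0.4,-4.5],
    [-1,0.4,-5.2],
    [-1,0.4,-5.2],
  ],
  turn=[
    [0,0.002,0],
    [0,0.002,0],
    [0,0.002,0],
    [0,0.002,0],
    [0,0.002,0],
    [0,0.002,0],
  ],
  gripper=[0.3,0.3,0.3,0.3,0.3,0.3],
)

```text
t: 47.75
eef_pos: [0.5904, -0.0677, 0.0823]
tool_rot: [0.556, 0.438, 0.555, -0.438]
contact_force: [-1.9, 0.5, 5.0]
gripper_width: 0.432
```

Call:
drive_tool(
  slide=[
    [0,0,0],
    [0,0,0],
    [0,0,0],
    [0,0,0],
    [0,0,0],
    [0,0,5],
    [0,0,25],
    [0,0,60],
    [0,0,95],
    [0,0,125],
  ],
  turn=[
    [0,0,0],
    [0,0,0],
    [0,0,0],
    [0,0,0],
    [0,0,0],
    [0,0,0],
    [0,0,0],
    [0,0,0],
    [0,0,0],
    [0,0,0],
  ],
  gripper=[0.5,0.6,0.8,1,1,1,1,1,1,1],
)

```text
t: 48.75
eef_pos: [0.5907, -0.0676, 0.2095]
tool_rot: [0.556, 0.438, 0.555, -0.437]
contact_force: [1.2, 0.3, 0.2]
gripper_width: 0.999
```

Call:
drive_tool(
  slide=[
    [0,-18,0],
    [0,-55,5],
    [0,-95,10],
    [0,-135,15],
    [0,-175,20],
    [0,-210,20],
    [0,-235,20],
    [0,-245,20],
    [0,-245,20],
  ],
  turn=[
    [0,0,0],
    [0,0,0],
    [0,0,0],
    [0,0,0],
    [0,0,0],
    [0,0,0],
    [0,0,0],
    [0,0,0],
    [0,0,0],
  ],
  gripper=[1,1,1,1,1,1,1,1,1],
)

```text
t: 49.65
eef_pos: [0.5902, -0.3138, 0.2294]
tool_rot: [0.556, 0.438, 0.554, -0.438]
contact_force: [0.3, 0.1, -0.5]
gripper_width: 0.999
```

```bash
python3 tilt.py; python3 - <<'E'
from station import bot
from fit import *
T=bot.read_camera("top");S=bot.read_camera("scene")
T0=np.load("T0.npy",allow_pickle=True).item();S0=np.load("S0.npy",allow_pickle=True).item()
for n,C in(("T0",T0),("T",T),("S0",S0),("S",S)):
    print(n,"yel",find(C,.115,(.555,.625,-.11,-.03),(22,120,110),(36,255,255))["ell"],"red",find(C,.115,(.49,.555,-.03,.05),(0,120,110),(7,255,255),(172,120,110),(180,255,255))["ell"],"blue",find(C,.115,(.575,.64,.03,.11),(100,120,100),(125,255,255))["ell"])
cv2.imwrite("pics/f1.png",np.hstack([cv2.resize(T["color"][155:265,210:330],(440,403)),cv2.resize(S["color"][180:280,225:350],None,fx=4.03,fy=4.03)[:403,:360]])[...,::-1])
cv2.imwrite("pics/f2.png",S["color"][...,::-1])
E
```

```text
t 49.65 pos mm [ 590.2 -313.8  229.4] levelling turn [0.0008 0.0018 0.    ] jaw yaw deg -76.6 F [ 0.3  0.1 -0.5] w 0.999 q [ 0.54  0.48 -0.21  1.56  0.11  1.11 -1.03]
T0 yel [588.5 -68. ] red [523.1  10.7] blue [606.5  70.1]
T yel [588.6 -67.9] red [522.7  10.9] blue [606.7  70.4]
S0 yel [591.1 -64.2] red [525.5  14. ] blue [609.6  73.1]
S yel [591.5 -63.9] red [525.8  14.3] blue [610.1  73.4]
```

View pics/f1.png

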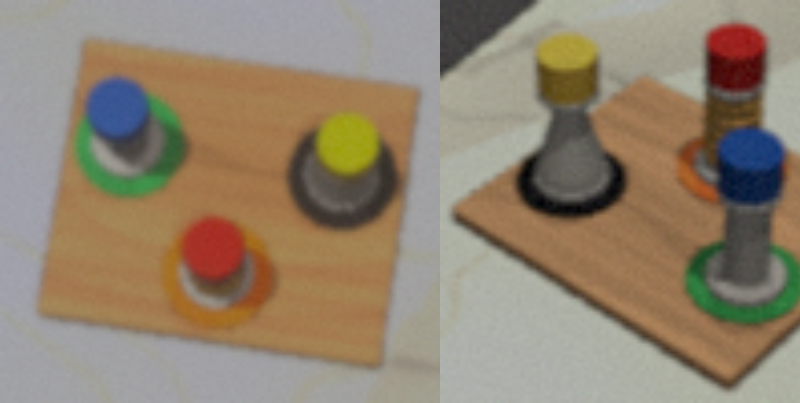

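View pics/f2.png

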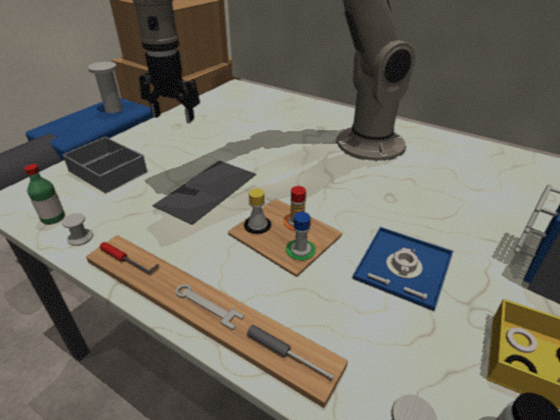

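All three fittings are back upright on their own discs. Their caps are within 0.5 mm of the start positions in both views. The ring lies on the white disc at (404,262) in the scene view, and the robot is clear. Handing in.

```bash
python3 -c "
from station import bot
print(bot.hand_in())"
```

```text
the job is handed in; nothing more can be done
None
```

The job is done in the order you asked and handed in at about 50 s of the 141 s allowed. I moved the yellow, red and blue fittings upright to the grey mat, then laid the clamp ring flat on the white disc. Then I put blue back on green, red on orange and yellow on black.

- **Fittings:** the final pictures show all three upright. Each cap is within about 0.5 mm of where it started in both camera views.
- **Ring:** it lies flat, centred on the white disc to about 1 mm in both views. I checked this right after placing it; the last picture shows it still there.
- **Forces:** the highest force I read was about 11 N, when setting red down. Readings came only at the end of each move. Nothing tipped or fell, and the gripper was open and clear of everything at the end.
- **Disagreements:** the scene camera read y about 2–3 mm higher than the top camera, so I corrected for it using the known gripper positions. My automatic fit of the orange disc failed, so red's place came from where I had picked it up.

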